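# Put the voice-coil formers away by length and raise the test baffle

## Task

Get the bench ready for the next sweep: open the coil cabinet's upper drawer and stand every voice-coil former upright in it, the long ones in the back row and the short ones in the front row, then push the drawer fully shut. The thin brass walls crease easily, so pinch each former with no more than 30 N and set it down softly, never dropped. When they are all away, wind the crank until the top of the round test baffle is level with the brass pointer, let go, and leave the pointer and all the other parts where they are.

Things in the scene. Friction and masses are not known exactly. Their poses are not given: they have to be found in the camera images.
- long_a: voice-coil former: open thin brass tube, upright, with a copper winding 2 to 13 mm above its foot; 44 mm outside diameter (45.6 over the winding), bore 40 mm, 42 mm tall, 30 g: a LONG one. Origin: centre of its foot; z up along the tube. It creases if the fingers squeeze it with more than about 35 N each. May be absent
- long_b: voice-coil former: open thin brass tube, upright, with a copper winding 2 to 13 mm above its foot; 44 mm outside diameter (45.6 over the winding), bore 40 mm, 42 mm tall, 30 g: a LONG one. Origin: centre of its foot; z up along the tube. It creases if the fingers squeeze it with more than about 35 N each. May be absent
- long_c: voice-coil former: open thin brass tube, upright, with a copper winding 2 to 13 mm above its foot; 44 mm outside diameter (45.6 over the winding), bore 40 mm, 42 mm tall, 30 g: a LONG one. Origin: centre of its foot; z up along the tube. It creases if the fingers squeeze it with more than about 35 N each. May be absent
- short_a: voice-coil former: open thin brass tube, upright, with a copper winding 2 to 13 mm above its foot; 44 mm outside diameter (45.6 over the winding), bore 40 mm, 26 mm tall, 24 g: a SHORT one. Origin: centre of its foot; z up along the tube. It creases if the fingers squeeze it with more than about 35 N each. May be absent
- short_b: voice-coil former: open thin brass tube, upright, with a copper winding 2 to 13 mm above its foot; 44 mm outside diameter (45.6 over the winding), bore 40 mm, 26 mm tall, 24 g: a SHORT one. Origin: centre of its foot; z up along the tube. It creases if the fingers squeeze it with more than about 35 N each. May be absent
- short_c: voice-coil former: open thin brass tube, upright, with a copper winding 2 to 13 mm above its foot; 44 mm outside diameter (45.6 over the winding), bore 40 mm, 26 mm tall, 24 g: a SHORT one. Origin: centre of its foot; z up along the tube. It creases if the fingers squeeze it with more than about 35 N each. May be absent
- cab_drawer0 (a joint): upper drawer of the grey two-drawer coil cabinet (233 deep, 290 wide, 160 mm high, fixed on the bench): 0 = shut, up to 0.16 m as it is pulled out along the cabinet's own -x, towards the robot; about 1 N of friction plus light drag; stays where it is left. Inside 248 mm wide; side walls 48 mm and front panel (15 mm thick) 57 mm high above its floor
- cab_drawer0_handle (a point): middle of the upper drawer's bar handle: a level round bar 11 mm thick and 120 mm long, 35 mm in front of the drawer's face and 38 mm below the cabinet's top, so that it can be pinched from above across the cabinet's x; carried by two thin stems 51 mm either side of the middle. x axis points into the cabinet, y along the bar
- row_front (a point): middle of the drawer's front row (the one nearer the drawer's front panel), on its floor; moves with the drawer. y runs along the row, x into the cabinet. The row is 63 mm wide between the front panel's back and a wooden rail 6 mm thick and 14 mm high, and 246 mm long: three formers stand in it 74 mm apart
- row_back (a point): middle of the drawer's back row, 67.5 mm behind the front row, on its floor; moves with the drawer; axes as for row_front. It is 60 mm wide between two such rails, 246 mm long. With the drawer out by 0.15 m the cabinet's face is 45 mm behind the middle of this row
- crank (a joint): turning angle of the lift's iron crank, about an upright axis; it grows as the crank turns clockwise seen from above, which raises the baffle by 12 mm a turn (1.91 mm per rad); 0 to 23 rad; it turns with about 0.1 N m and stays where it is left
- crank_axis (a point): the crank's upright axis, on the hub on top of the lift's yoke
- knob_mid (a point): point to grip on the crank's dark upright handle: a knob 21 mm thick and 42 mm tall that spins freely on the crank arm, 55 mm from the crank's axis; this point is 18 mm below the knob's top and 26 mm above the arm
- baffle_rim (a point): top edge of the round plywood baffle (120 mm across, 12 mm thick, with a driver opening) on its side next to the scale post; rises and falls with it
- pointer_tip (a point): tip of the brass pointer clamped on the upright steel scale behind the baffle's rim (on the robot's right); leave it where it is set. The baffle is level when baffle_rim is at this height
- dust_cap: chrome dust cap, a dome 48 mm across and 15 mm high; to be left alone. Origin: centre of its underside
- ferrite: grey ceramic ferrite magnet ring, 62 mm across, 13 mm high; to be left alone. Origin: centre of its underside
- yoke: steel pole piece: a disc 58 mm across and 6 mm thick with a 25 mm pole on it, 28 mm high in all; to be left alone. Origin: centre of its underside
- frame: black steel driver frame lying face down, 124 mm across, 48 mm high; to be left alone. Origin: centre of its underside
Not all that is in view belongs to the job. What is shaped like the long_c but pink, purple or red is not meant.

How it is judged:
On the way, in this order (a step that is already met when the one before it is completed fails the run):
1. the upper drawer is pulled open (value of joint cab_drawer0 above 0.1 m), for 0.2 s.
2. every former stands in its row and the drawer is shut (x of long_a in the frame of row_back between -0.017 and 0.017 m and y of long_a in the frame of row_back between -0.115 and 0.115 m and z of long_a in the frame of row_back between -0.006 and 0.006 m and angle between each of long_a, long_b, long_c, short_a, short_b, short_c's own z axis and vertical below 0.12 rad and x of long_b in the frame of row_back between -0.017 and 0.017 m and y of long_b in the frame of row_back between -0.115 and 0.115 m and z of long_b in the frame of row_back between -0.006 and 0.006 m and x of long_c in the frame of row_back between -0.017 and 0.017 m and y of long_c in the frame of row_back between -0.115 and 0.115 m and z of long_c in the frame of row_back between -0.006 and 0.006 m and x of short_a in the frame of row_front between -0.017 and 0.017 m and y of short_a in the frame of row_front between -0.115 and 0.115 m and z of short_a in the frame of row_front between -0.006 and 0.006 m and x of short_b in the frame of row_front between -0.017 and 0.017 m and y of short_b in the frame of row_front between -0.115 and 0.115 m and z of short_b in the frame of row_front between -0.006 and 0.006 m and x of short_c in the frame of row_front between -0.017 and 0.017 m and y of short_c in the frame of row_front between -0.115 and 0.115 m and z of short_c in the frame of row_front between -0.006 and 0.006 m and value of joint cab_drawer0 below 0.006 m), for 0.3 s.
3. the baffle is wound up level with the pointer (z of baffle_rim in the frame of pointer_tip between -0.004 and 0.004 m), for 0.3 s.
At the end, for the whole second after the job is handed in: every former present stands upright (within 7 degrees) on the floor of the upper drawer, long ones in the back row and short ones in the front row, at rest; the drawer is shut to within 6 mm; the baffle's top edge is within 4 mm of the pointer's height and the crank is still (all of step 2 and all of step 3 and velocity of joint crank between -0.05 and 0.05 rad/s and linear speed of each of long_a, long_b, long_c, short_a, short_b, short_c below 0.02 m/s); the robot touches nothing.
It fails at once if a former is squeezed too hard by the fingers (contact force between the fingers and long_a above 70 N or contact force between the fingers and long_b above 70 N or contact force between the fingers and long_c above 70 N or contact force between the fingers and short_a above 70 N or contact force between the fingers and short_b above 70 N or contact force between the fingers and short_c above 70 N).
It fails at once if a former is pressed or knocked hard against the drawer (contact force between any of long_a, long_b, long_c, short_a, short_b, short_c and cab_drawer0 above 30 N).
It fails at once if a former is let fall (from more than about 2 cm) ((contact force between the fingers and long_a below 0.05 N and z of long_a in the frame of row_back above 0.012 m and linear speed of long_a above 0.45 m/s) or (contact force between the fingers and long_b below 0.05 N and z of long_b in the frame of row_back above 0.012 m and linear speed of long_b above 0.45 m/s) or (contact force between the fingers and long_c below 0.05 N and z of long_c in the frame of row_back above 0.012 m and linear speed of long_c above 0.45 m/s) or (contact force between the fingers and short_a below 0.05 N and z of short_a in the frame of row_front above 0.012 m and linear speed of short_a above 0.45 m/s) or (contact force between the fingers and short_b below 0.05 N and z of short_b in the frame of row_front above 0.012 m and linear speed of short_b above 0.45 m/s) or (contact force between the fingers and short_c below 0.05 N and z of short_c in the frame of row_front above 0.012 m and linear speed of short_c above 0.45 m/s)).
It fails at once if one of the other parts on the bench is disturbed (moved more than 40 mm) (distance of any of frame, dust_cap, ferrite, yoke from where it was at the start of the episode above 0.04 m).
It fails at once if the pointer is shifted (distance of pointer_tip from where it was at the start of the episode above 0.004 m).
Of long_a, long_b, long_c, short_a, short_b, short_c only 4 to 6 are there at a start; the rules pass over those that are not, and their reading is None.
At some moment in a run one of long_a, long_b, long_c, short_a, short_b, short_c may be knocked a few centimetres aside while the robot is not near it.
It also fails if it takes over 210 s, if anything falls off the work surface, if the arm or the gripper's body presses on something with over 40 N, if the wrist force passes 120 N, or if a joint passes its speed limit or range.

## Robot

A 6-joint arm with a two-finger parallel gripper is mounted at the origin on the work surface. World frame = base frame: x ahead of the robot, y to its left, z up, the work surface at z = 0. Lengths are in m, angles in rad, forces in N, time in s.
With the tool pointing down it reaches from about 0.35 to 0.775 m from the base axis. Payload 5.5 kg.
Tool frame: the origin (TCP) lies midway between the tips of the shut fingers; the grasp point (between the pads) lies 19 mm behind it; z points along the fingers, y is the line along which they close (so a half turn about z gives the same grasp; the last joint's range is limited). The gripper opens to 85 mm and grips with 20 to 120 N. Pads are 22 mm wide; open, the fingers measure 114 mm over their backs; the gripper's body (76 mm by 85 mm) begins 54 mm behind the grasp point. The pads swing forward as they close: fully open they stand 13 mm farther back than shut.
Start: joints at [-1.308, 0.313, 0.046, 1.304, 0, 1.431], TCP at [0.225, -0.529, 0.231] pointing down, gripper open.
Joint ranges: [-2.76, 2.76], [-0.86, 1.69], [-1.03, 1.26], [-2.2, 2.34], [-1.47, 1.5], [-3.14, 3.14]. Speed limits (rad/s): [2.57, 2.57, 3.14, 3.14, 3.14, 3.14].

## Interface

Orientations are given as a unit quaternion [w, x, y, z].
In Python, from bench import * gives the robot as it stands.
- The arm moves only by the shell command python3 -m pendant 'ROWS' [OPENING] [FORCE]. ROWS is JSON, a list of rows, each a list of 2 entries, a list of its own where there are three numbers: the shift along the tool's x, y, z each as a share of 15 cm, from -1 to 1, then the turn about the tool's z as a share of 60 degrees, from -1 to 1. A call has 1 to 20 rows; each row is the pose to reach, as a shift and turn from the pose commanded when the call began, along the tool's axes at that moment; what a row does not reach only later rows make up. A row lasts 1/10 s, in which the tool goes at most 50 mm and 8.59 degrees, less where a joint would pass 70% of its speed; a pose out of reach is approached as far as the arm can. A call with a number of a shift or a turn outside -1 to 1 is refused whole. A call with a gripper value outside its range is refused whole. OPENING is the opening, from -1 (shut) to 1 (fully open), set as the call begins (- or left out, the last holds). The fingers move at their own pace and stop on an object; FORCE is the grip in N (left out, the last holds). Time passes only in rows, so rows that repeat a pose let the fingers close. It gives the time, the measured TCP pose, the force, the opening and the grip force at its end, in the units of the state.
- get_obs(): the state, without advancing time (a new reading comes with each control period).
- capture(name): name is "side" or "top" or "wrist"; returns a dict with "img" (420x560x3 uint8, red, green, blue), "intrinsics" (3x3 intrinsics, pixels), "dist_coeffs" ([k1, k2, p1, p2, k3] as OpenCV has them; the pictures are not rectified), "extrinsics" (4x4, takes a point from world to camera coordinates). Camera axes: x right, y up, looking along -z (the intrinsics and any distortion apply to the point x, -y, -z); pixel columns grow to the right and rows downward; lengths in m; the calibration is good to about 2 mm. A picture is of the moment at which its call begins. There is no depth.
- job_done(): hands the job in; it is judged then, once.
The state is a dict: "time": time; "joint_positions": joint angles; "joint_vel": joint speeds; "joint_efforts": joint torques, N m; "position": TCP position; "tcp_rot": TCP orientation; "wrist_force": force on the tool from outside, world axes, zero at the start; "wrist_torque": the same for the moment, N m; "finger_gap": finger opening in m; "finger_force": force on a finger pad.
Only numpy, scipy, OpenCV 4.12 (cv2) and the standard library are available. Lean on these libraries where they do the work, as an engineer would, in place of code of your own. Each camera call takes 0.05 s, during which the arm holds its last target. There are 200 camera calls.

## Working session

There is one attempt and no reset: what is moved stays moved. The work goes in short steps, Python scripts to look and compute and a shell command to move; the robot and the scene stay as the last step left them, time stands still between calls to the robot, and variables do not carry over. Pictures are saved under pics/ and viewed, at most 14 in all, crops included, and the job is handed in when it is done.

```bash
ls; mkdir -p pics; cat > h.py <<'E'
from bench import *
import numpy as np, cv2
from scipy.spatial.transform import Rotation as R
def snap(n,f=None):
    c=capture(n)
    if f: cv2.imwrite('pics/'+f,c['img'][:,:,::-1])
    return c
def ray(c,uv):
    p=cv2.undistortPoints(np.array([[uv]],float),np.array(c['intrinsics'],float),np.array(c['dist_coeffs'],float))[0,0]
    E=np.array(c['extrinsics']);d=E[:3,:3].T@np.array([p[0],-p[1],-1]);o=-E[:3,:3].T@E[:3,3]
    return o,d/np.linalg.norm(d)
def onz(c,uv,z):
    o,d=ray(c,uv);return o+d*(z-o[2])/d[2]
def proj(c,P):
    E=np.array(c['extrinsics']);q=E[:3,:3]@np.array(P,float)+E[:3,3]
    return cv2.projectPoints(np.array([[q[0],-q[1],-q[2]]]),np.zeros(3),np.zeros(3),np.array(c['intrinsics'],float),np.array(c['dist_coeffs'],float))[0][0,0]
def two(c1,u1,c2,u2):
    o1,d1=ray(c1,u1);o2,d2=ray(c2,u2)
    A=np.c_[d1,-d2];s=np.linalg.lstsq(A,o2-o1,rcond=None)[0]
    a,b=o1+d1*s[0],o2+d2*s[1];return (a+b)/2,np.linalg.norm(a-b)
def tool(target,yaw=None):
    "shift to target TCP in tool axes, as share of 15cm; "
    s=get_obs();q=s['tcp_rot'];r=R.from_quat([q[1],q[2],q[3],q[0]])
    return np.round(r.inv().apply(np.array(target)-s['position'])/.15,3)
def st():
    s=get_obs();q=s['tcp_rot'];r=R.from_quat([q[1],q[2],q[3],q[0]])
    print('t',s['time'],'p',np.round(s['position'],4),'tooly',np.round(r.as_matrix()[:,1],3),'toolx',np.round(r.as_matrix()[:,0],3),'gap',s['finger_gap'],'ff',s['finger_force'],'wf',np.round(s['wrist_force'],1),'j',np.round(s['joint_positions'],2))
E
python3 -c "
from h import *
for n in('top','side','wrist'):
  c=snap(n,n+'0.png');o,d=ray(c,(280,210));print(n,o,d)
st()"
```

```text
pics
top [ 0.34120543 -0.08123143  1.37255095] [ 0.18736186  0.00154617 -0.98228974]
side [0.21090916 0.71456348 0.69139639] [ 0.36699918 -0.76684719 -0.52655198]
wrist [ 0.2914155  -0.49991529  0.37379698] [-0.24977844 -0.0888768  -0.96421556]
t 0.15 p [ 0.2253 -0.5286  0.2306] tooly [ 0.392 -0.92  -0.001] toolx [0.92  0.392 0.   ] gap 0.08540744815244077 ff 0.0 wf [-1.1 -0.5  0.2] j [-1.31  0.31  0.05  1.3   0.    1.43]
```

View pics/top0.png

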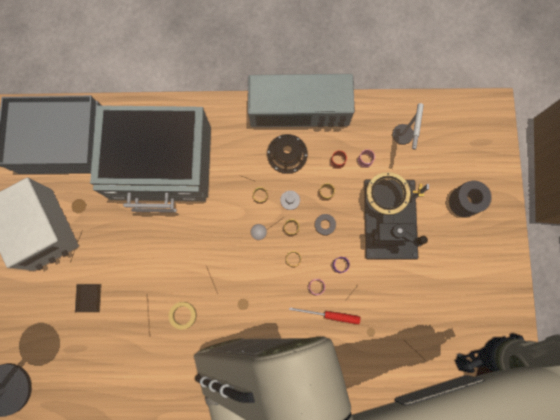

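View pics/side0.png

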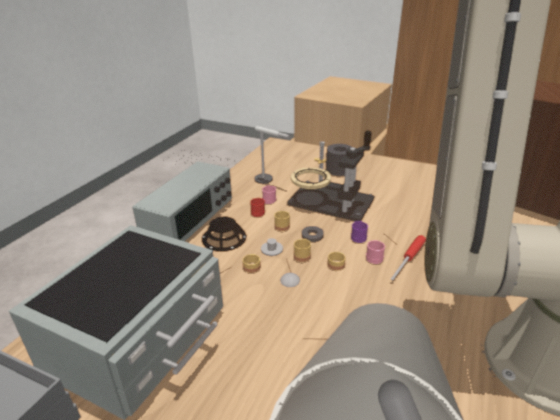

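Top view: the cabinet is at (150,150) with its handle at (150,205). Brass former candidates are at (260,195), (327,191), (291,228) and (293,259). Look-alikes to reject are red (338,159), pink (366,157), purple (340,265), pink (316,287), the flat yellow ring (182,315), and the baffle (388,193). Side view: the tall brass tubes are at (282,220) and (302,250), the short ones at (251,263) and (336,260).

```bash
python3 -c "
from h import *
a=cv2.imread('pics/top0.png')[140:300,85:445];b=cv2.imread('pics/side0.png')[130:290,190:430]
A=cv2.resize(a,(720,320),interpolation=3);B=cv2.resize(b,(400,267),interpolation=3)
o=np.zeros((587,720,3),np.uint8);o[:320]=A;o[320:,:400]=B
cv2.imwrite('pics/crop.png',o)
t=snap('top');s=snap('side')
# side image: brass mask
for n,c in(('top',t),('side',s)):
  h=cv2.cvtColor(c['img'],cv2.COLOR_RGB2HSV)
  m=cv2.inRange(h,(18,110,40),(32,255,255));
  m=cv2.morphologyEx(m,cv2.MORPH_CLOSE,np.ones((3,3)))
  k,l,S,C=cv2.connectedComponentsWithStats(m)
  for i in range(1,k):
    if S[i,4]>25:print(n,S[i],C[i].round(1), onz(c,C[i],.02).round(3))
"
```

```text
top [323 183  10   5  27] [328.  184.9] [ 0.672 -0.22   0.02 ]
top [413 184  11  13  64] [418.9 190.9] [ 0.652 -0.484  0.02 ]
top [169 302  27  27 341] [181.8 315.3] [0.302 0.199 0.02 ]
side [275 211  14  16 199] [281.6 218.6] [ 0.655 -0.223  0.02 ]
side [294 239  17  19 257] [302.  247.7] [ 0.55 -0.12  0.02]
side [328 252  17  14 185] [336.3 258.5] [ 0.455 -0.114  0.02 ]
side [243 255  17  13 175] [251.  260.8] [ 0.644 -0.019  0.02 ]
```

View pics/crop.png

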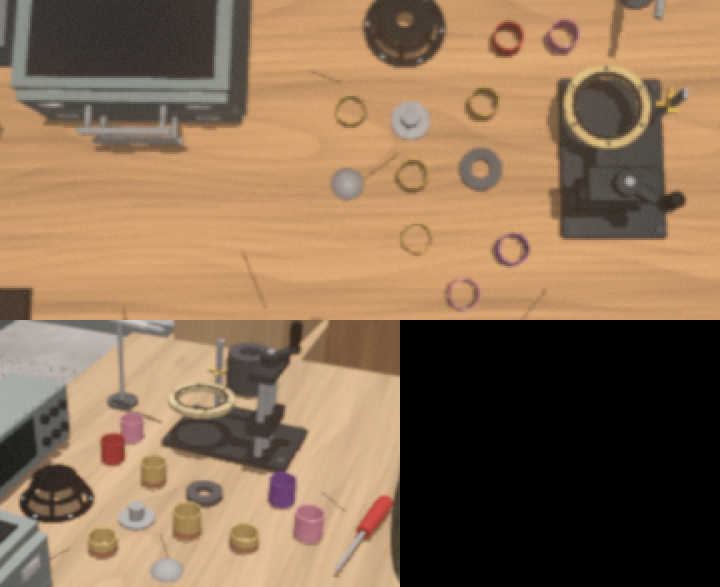

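The choice holds: four brass tubes on the bench, two long and two short. In the crop they centre at about top px (260,195) short, (326.5,191.5) long, (290.5,227.5) long and (293,259.5) short. The red, pink and purple ones are excluded. Next I measure the cabinet and formers.

```bash
python3 -c "
from h import *
t=cv2.imread('pics/top0.png')[100:220,85:215];s=cv2.imread('pics/side0.png')[230:400,20:230]
o=np.zeros((600,800,3),np.uint8)
A=cv2.resize(t,None,fx=3,fy=3,interpolation=3);o[:360,:390]=A
B=cv2.resize(s,None,fx=1.9,fy=1.9,interpolation=3);o[:B.shape[0],395:395+B.shape[1]]=B
t2=cv2.imread('pics/top0.png')[170:265,360:435];B=cv2.resize(t2,None,fx=2.5,fy=2.5,interpolation=3);o[360:360+B.shape[0],:B.shape[1]]=B
t2=cv2.imread('pics/side0.png')[125:220,285:380];B=cv2.resize(t2,None,fx=2.5,fy=2.5,interpolation=3);o[360:360+B.shape[0],395:395+B.shape[1]]=B
cv2.imwrite('pics/crop2.png',o)
"
```

```text
(no output)
```

View pics/crop2.png

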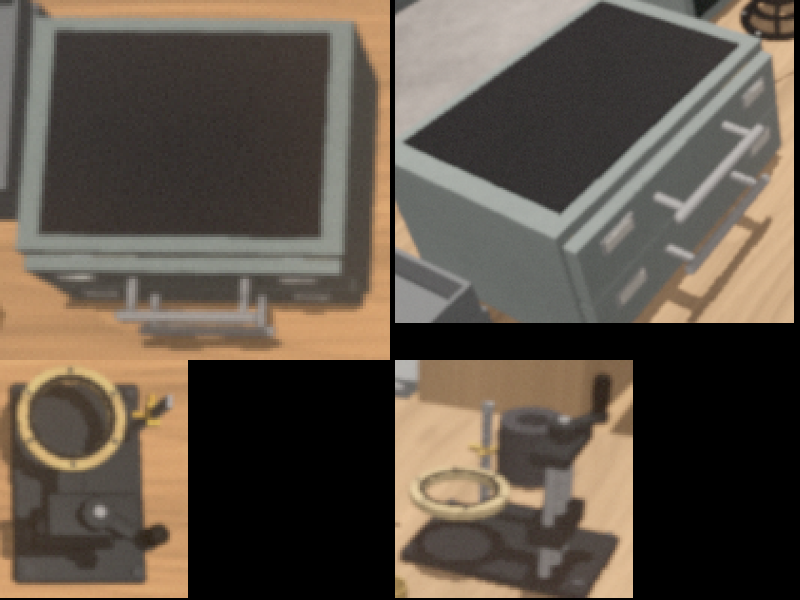

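The crop shows the handle bar from px (124.3,205) to (174.5,205.8). The cabinet top's corners are at px (97.5,106), (203,108), (91,183) and (198.5,184). The lift, baffle, pointer and crank knob (top px ~ (420,239)) are clear too.

```bash
python3 -c "
from h import *
t=snap('top');s=snap('side')
for n,z,u in [('hL',.122,(124.3,205.3)),('hR',.122,(174.5,205.8)),('cBL',.16,(97.5,106)),('cBR',.16,(203,108)),('cFL',.16,(91,183)),('cFR',.16,(198.5,184))]: print(n,onz(t,u,z).round(3))
# side handle bar ends: 
L=(20+(681-395)/1.9,230+215/1.9);Rr=(20+(758-395)/1.9,230+132/1.9)
print(onz(s,L,.122).round(3),onz(s,Rr,.122).round(3))
for n,z,u in [('s1',.026,(260,195)),('l1',.042,(326.5,191.5)),('l2',.042,(290.5,227.5)),('s2',.026,(293,259.5))]: print(n,onz(t,u,z).round(3))
S=lambda x,y:(285+(x-395)/2.5,125+(y-360)/2.5)
T=lambda x,y:(360+x/2.5,170+(y-360)/2.5)
print('knob top',two(t,T(154,535),s,S(602,380)))
print('axis',two(t,T(99,512),s,S(565,424)))
print('baffle',two(t,T(72,418),s,S(461,494)))
print('pointer clamp',two(t,T(152,410),s,S(487,450)))
st()
"
```

```text
hL [0.597 0.341 0.122]
hR [0.594 0.205 0.122]
cBL [0.866 0.415 0.16 ]
cBR [0.856 0.127 0.16 ]
cFL [0.65 0.42 0.16]
cFR [0.644 0.134 0.16 ]
[0.596 0.34  0.122] [0.591 0.224 0.122]
s1 [ 0.643 -0.021  0.026]
l1 [ 0.648 -0.213  0.042]
l2 [ 0.544 -0.108  0.042]
s2 [ 0.455 -0.115  0.026]
knob top (array([ 0.48116669, -0.4205233 ,  0.23173124]), np.float64(0.0010477102813407958))
axis (array([ 0.5088098 , -0.37912398,  0.19114868]), np.float64(0.003302780945120811))
baffle (array([ 0.63145633, -0.38378862,  0.07584842]), np.float64(0.0035859163214074477))
pointer clamp (array([ 0.63230748, -0.46721411,  0.0984249 ]), np.float64(0.007974768587092866))
t 0.35 p [ 0.2254 -0.5289  0.2311] tooly [ 0.392 -0.92  -0.   ] toolx [0.92  0.392 0.   ] gap 0.08505701104069968 ff 0.0 wf [-0.6  0.1 -0.5] j [-1.31  0.31  0.05  1.3   0.    1.43]
```

```bash
python3 -m pendant '[[[0.3,-0.3,0],-0.15],[[0.6,-0.6,0],-0.3],[[0.9,-0.85,0],-0.45],[[1,-0.9,0],-0.6],[[1,-0.9,0],-0.75],[[1,-0.9,0],-0.9],[[1,-0.9,0],-1],[[1,-0.9,0],-1]]' -0.3 25
python3 -m pendant '[[[0.33,0.1,0],-0.05],[[0.66,0.2,0],-0.093],[[1,0.3,0],-0.093]]'
python3 -m pendant '[[[0.33,0.15,0],0],[[0.66,0.3,0],0],[[1,0.47,0],0]]'
python3 -m pendant '[[[0.33,0.15,0],0],[[0.66,0.3,0],0],[[1,0.47,0],0],[[1,0.47,0],0]]'
python3 -c "
from h import *
st();c=snap('wrist','w1.png');print(tool([.595,.279,.2]))"
```

```text
time: 1.15
position: [0.3106, -0.3458, 0.2315]
tcp_rot: [0.0, 0.748, 0.663, -0.0]
wrist_force: [0.2, 0.5, -0.4]
finger_gap: 0.03
finger_force: 0.0
time: 1.45
position: [0.3708, -0.2077, 0.2313]
tcp_rot: [0.0, 0.717, 0.697, 0.0]
wrist_force: [-0.1, -0.5, 0.1]
finger_gap: 0.0303
finger_force: 0.0
time: 1.75
position: [0.4377, -0.0726, 0.2316]
tcp_rot: [0.0, 0.717, 0.697, 0.0]
wrist_force: [1.0, -1.4, -0.2]
finger_gap: 0.0296
finger_force: 0.0
time: 2.15
position: [0.5128, 0.0776, 0.231]
tcp_rot: [-0.0, 0.715, 0.699, 0.001]
wrist_force: [0.3, -1.3, -0.1]
finger_gap: 0.0298
finger_force: 0.0
t 2.15 p [0.5128 0.0776 0.231 ] tooly [ 1.    -0.023  0.001] toolx [0.023 1.    0.001] gap 0.02975545228694614 ff 0.0 wf [ 0.3 -1.3 -0.1] j [-0.01  0.2  -0.1   1.27  0.    1.59]
[1.353 0.517 0.208]
```

```bash
python3 -m pendant '[[[0.33,0.15,0],0],[[0.66,0.3,0],0],[[1,0.51,0],0]]' >/dev/null
python3 -m pendant '[[[0.2,0,0],0],[[0.35,0,0],0],[[0.35,0,0],0]]'
python3 -c "
from h import *
st();c=snap('wrist','w2.png');print([proj(c,p).round(0) for p in ([.595,.279,.122],[.596,.339,.122],[.594,.219,.122])])"
```

```text
time: 2.8
position: [0.5825, 0.2603, 0.2305]
tcp_rot: [-0.0, 0.715, 0.699, -0.0]
wrist_force: [0.3, -1.3, -0.4]
finger_gap: 0.0301
finger_force: 0.0
t 2.8 p [0.5825 0.2603 0.2305] tooly [ 1.    -0.024 -0.001] toolx [ 0.024  1.    -0.   ] gap 0.030149889265564302 ff 0.0 wf [ 0.3 -1.3 -0.4] j [0.29 0.44 0.23 1.36 0.   1.89]
[array([301., 190.]), array([302., 105.]), array([301., 265.])]
```

View pics/w2.png

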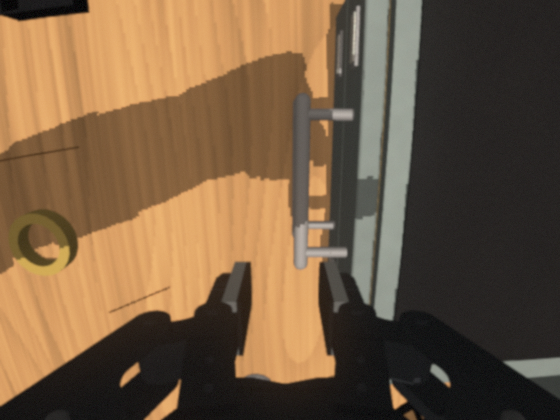

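The view shows the upper bar from (303,97) to (300,265), matching its projection, so I descend and grip it.

```bash
python3 -m pendant '[[[0.15,0.083,0],0],[[0.15,0.083,0.2],0],[[0.15,0.083,0.4],0],[[0.15,0.083,0.6],0],[[0.15,0.083,0.75],0],[[0.15,0.083,0.85],0],[[0.15,0.083,0.85],0]]' -0.44 25
python3 -m pendant '[[[0,0,0],0],[[0,0,0],0],[[0,0,0],0],[[0,0,0],0],[[0,0,0],0]]' -1 40
```

```text
time: 3.55
position: [0.5949, 0.2784, 0.1047]
tcp_rot: [0.0, 0.717, 0.697, -0.001]
wrist_force: [-3.3, -1.8, 2.8]
finger_gap: 0.024
finger_force: 1.8
time: 4.05
position: [0.5949, 0.2788, 0.1045]
tcp_rot: [0.0, 0.716, 0.698, -0.001]
wrist_force: [-4.1, -2.6, 5.1]
finger_gap: 0.0095
finger_force: 39.1
```

```bash
python3 -m pendant '[[[0,-0.1,0],0],[[0,-0.2,0],0],[[0,-0.3,0],0],[[0,-0.4,0],0],[[0,-0.5,0],0],[[0,-0.6,0],0],[[0,-0.7,0],0],[[0,-0.8,0],0],[[0,-0.9,0],0],[[0,-1,0],0],[[0,-1,0],0],[[0,-1,0],0]]'
python3 -m pendant '[[[0,0,0],0],[[0,0,0],0]]' -0.44
python3 -m pendant '[[[0,0,-0.2],0],[[0,0,-0.5],0],[[0,0,-0.8],0],[[0,0,-1],0],[[0,0,-1],0]]'
python3 -c "
from h import *
st();snap('top','t1.png')
for n in 'top','side':
  c=snap(n)
  h=cv2.cvtColor(c['img'],cv2.COLOR_RGB2HSV)
  m=cv2.inRange(h,(18,100 if n=='side' else 90,40),(32,255,255));
  m=cv2.morphologyEx(m,cv2.MORPH_CLOSE,np.ones((3,3)))
  k,l,S,C=cv2.connectedComponentsWithStats(m)
  for i in range(1,k):
    if S[i,4]>25:print(n,S[i],C[i].round(1), onz(c,C[i],.02).round(3))
"
```

```text
time: 5.25
position: [0.4456, 0.2825, 0.1045]
tcp_rot: [0.001, 0.716, 0.698, -0.001]
wrist_force: [-1.5, -6.2, 6.2]
finger_gap: 0.009
finger_force: 40.3
time: 5.45
position: [0.4461, 0.2842, 0.1038]
tcp_rot: [-0.0, 0.716, 0.698, 0.0]
wrist_force: [-0.0, -0.3, 1.3]
finger_gap: 0.0239
finger_force: 0.6
time: 5.95
position: [0.4484, 0.2858, 0.2587]
tcp_rot: [0.001, 0.715, 0.699, 0.004]
wrist_force: [-0.0, -0.3, -0.0]
finger_gap: 0.024
finger_force: 0.0
t 5.95 p [0.4484 0.2858 0.2587] tooly [ 1.    -0.024  0.008] toolx [0.024 1.    0.004] gap 0.02397658226382321 ff 0.0 wf [-0.  -0.3 -0. ] j [ 0.42  0.21 -0.02  1.33  0.    2.01]
top [365 172  59  43 747] [391.5 192.7] [ 0.647 -0.404  0.02 ]
top [325 183  10  11  28] [330.2 186.4] [ 0.668 -0.227  0.02 ]
top [ 96 185 102  56 950] [145.1 199.9] [0.633 0.315 0.02 ]
top [140 239  42   2  45] [161.4 239.1] [0.517 0.263 0.02 ]
top [168 302  28  28 358] [181.7 315.4] [0.302 0.199 0.02 ]
side [315 158  11   5  34] [320.1 160.3] [ 0.691 -0.627  0.02 ]
side [300 240  11  18  85] [306.3 250. ] [ 0.536 -0.115  0.02 ]
side [328 252  17  14 197] [336.2 258.3] [ 0.456 -0.114  0.02 ]
```

View pics/t1.png

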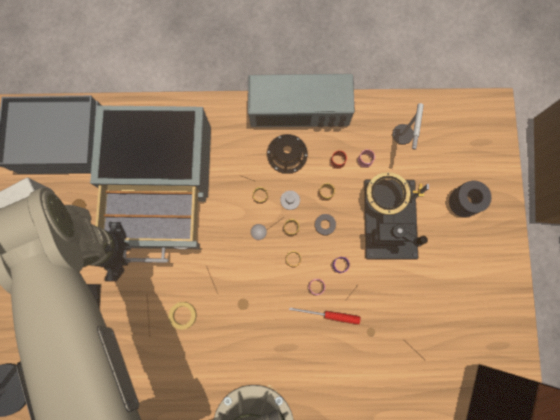

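Top view: the drawer is open with its interior at px x 104–193, y 190–240. No further brass former has come into view, so there are four. I go to the nearest short one (px 293,259) and look with the wrist camera.

```bash
python3 -m pendant '[[[-0.2,0,0],-0.14],[[-0.4,0,0],-0.28],[[-0.6,0,0],-0.42],[[-0.8,0,0],-0.57],[[-1,0,0],-0.71],[[-1,0,0],-0.85],[[-1,0,0],-1],[[-1,0,0],-1]]' 0.45 22 >/dev/null
python3 -m pendant '[[[-0.15,-0.2,0.1],-0.14],[[-0.3,-0.4,0.2],-0.28],[[-0.46,-0.7,0.2],-0.42],[[-0.46,-0.7,0.2],-0.5],[[-0.46,-0.7,0.2],-0.5]]' >/dev/null
python3 -m pendant '[[[0,-0.3,0],0],[[0,-0.6,0],0],[[0,-0.83,0],0],[[0,-0.83,0],0]]'
cat >> h.py <<'E'
def rings(c,z,lo=(15,70,30),hi=(36,255,255)):
    h=cv2.cvtColor(c['img'],cv2.COLOR_RGB2HSV)
    m=cv2.inRange(h,lo,hi)
    return m
E
python3 -c "
from h import *
st();c=snap('wrist','w3.png');print(proj(c,[.455,-.115,.026]),proj(c,[.544,-.108,.042]))"
```

```text
time: 7.8
position: [0.4438, -0.1177, 0.223]
tcp_rot: [-0.0, 0.016, 1.0, -0.0]
wrist_force: [0.6, 0.7, -0.2]
finger_gap: 0.0615
finger_force: 0.0
t 7.8 p [ 0.4438 -0.1177  0.223 ] tooly [ 0.032  0.999 -0.001] toolx [-0.999  0.032  0.   ] gap 0.0615250388613867 ff 0.0 wf [ 0.6  0.7 -0.2] j [-0.43  0.09 -0.25  1.23 -0.   -0.4 ]
[286.45634252 199.32256818] [295.93207139 286.95036116]
```

View pics/w3.png

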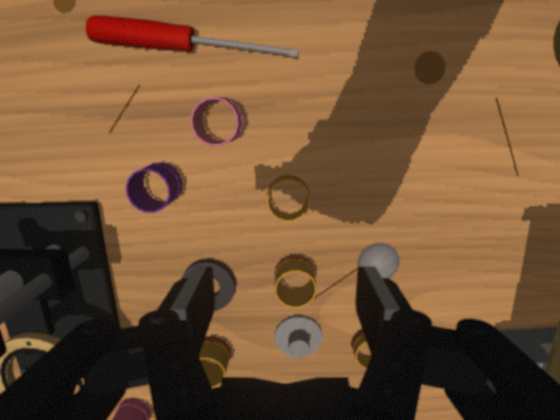

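The wrist view puts the short ring at (288,198) (predicted (286,199)) and the long one's rim at (296,287) (predicted), so positions are good to about 2 mm. I descend on the short one.

```bash
python3 -m pendant '[[[-0.074,0.027,0.3],0],[[-0.074,0.027,0.6],0],[[-0.074,0.027,0.8],0],[[-0.074,0.027,0.9],0]]' 0.45 22
python3 -m pendant '[[[0,0,0.2],0],[[0,0,0.35],0],[[0,0,0.45],0],[[0,0,0.52],0],[[0,0,0.52],0],[[0,0,0.52],0]]'
python3 -m pendant '[[[0,0,0],0],[[0,0,0],0],[[0,0,0],0],[[0,0,0],0],[[0,0,0],0],[[0,0,0],0]]' -0.2 22
python3 -m pendant '[[[0,0,-0.1],0],[[0,0,-0.3],0],[[0,0,-0.6],0],[[0,0,-0.9],0],[[0,0,-1],0],[[0,0,-1],0]]'
python3 -c "
from h import *
snap('wrist','w4.png')"
```

```text
time: 8.25
position: [0.4525, -0.1085, 0.0855]
tcp_rot: [-0.003, 0.012, 1.0, 0.001]
wrist_force: [0.4, 0.9, 1.0]
finger_gap: 0.062
finger_force: 0.0
time: 8.85
position: [0.455, -0.1109, 0.0111]
tcp_rot: [0.0, 0.012, 1.0, 0.0]
wrist_force: [0.4, -0.1, -0.0]
finger_gap: 0.0619
finger_force: 0.0
time: 9.45
position: [0.4556, -0.1118, 0.0118]
tcp_rot: [0.001, 0.012, 1.0, -0.0]
wrist_force: [-0.6, 1.8, 6.3]
finger_gap: 0.0422
finger_force: 22.6
time: 10.05
position: [0.4567, -0.1126, 0.164]
tcp_rot: [0.003, 0.012, 1.0, -0.001]
wrist_force: [0.4, -0.3, -1.5]
finger_gap: 0.0422
finger_force: 22.7
```

View pics/w4.png

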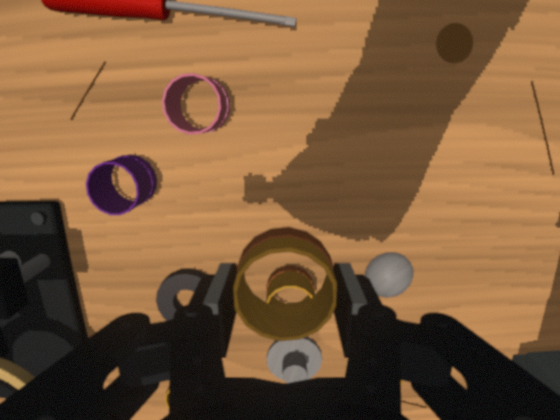

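The wrist view shows the short former held squarely between the pads, rim centre (287,285). I carry it to above the front row.

```bash
python3 -m pendant '[[[0,0,-0.25],0],[[-0.1,0.3,-0.47],0],[[-0.13,0.6,-0.47],0],[[-0.13,0.99,-0.47],0]]' >/dev/null
python3 -m pendant '[[[-0.05,0.33,0],0],[[-0.1,0.66,0],0],[[-0.13,0.99,0],0]]' >/dev/null
python3 -m pendant '[[[-0.05,0.3,0],0],[[-0.1,0.6,0],0],[[-0.14,0.85,0],0],[[-0.14,0.99,0],0],[[-0.14,0.99,0],0]]'
python3 -c "
from h import *
st();w=snap('wrist','w5.png');t=snap('top','t2.png')
a=w['img'][:,:,::-1];b=cv2.resize(t['img'][160:280,80:220,::-1],None,fx=1.7,fy=1.7,interpolation=3)
o=np.zeros((420,800,3),np.uint8);o[:,:560]=a;o[:b.shape[0],560:560+b.shape[1]]=b
cv2.imwrite('pics/c5.png',o)"
```

```text
time: 11.3
position: [0.5237, 0.3246, 0.228]
tcp_rot: [-0.002, 0.01, 1.0, -0.001]
wrist_force: [-0.2, 0.3, 0.3]
finger_gap: 0.042
finger_force: 22.7
t 11.3 p [0.5237 0.3246 0.228 ] tooly [ 0.02   1.    -0.001] toolx [-1.     0.02   0.004] gap 0.04203102403562135 ff 22.7371413970468 wf [-0.2  0.3  0.3] j [0.42 0.4  0.16 1.34 0.   0.44]
```

View pics/c5.png

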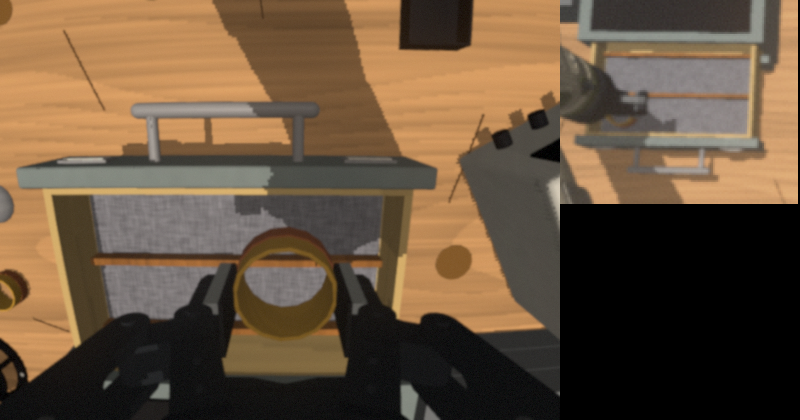

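The wrist view shows the handle (131–319,109), the panel's back edge at row 188, and the front rail at (93,260)–(382,260) under the held tube. From those I solve the floor height and row positions.

```bash
python3 -c "
from h import *
w=snap('wrist')
for z in(.08,.09,.1,.11,.12):
  a,b=onz(w,(93.5,261),z),onz(w,(382,260),z);print(z,np.linalg.norm(a-b).round(4),((a+b)/2).round(4))
a,b=onz(w,(131,110),.122),onz(w,(319,109),.122);print('handle',a.round(4),b.round(4),np.linalg.norm(a-b))
for z in(.13,.14,.145,.15,.155):
  print('panel back',z,onz(w,(225,190),z).round(4),'front',onz(w,(225,168),z).round(4))
"
```

```text
0.08 0.2664 [0.5794 0.2769 0.08  ]
0.09 0.2573 [0.5751 0.2785 0.09  ]
0.1 0.2482 [0.5707 0.2802 0.1   ]
0.11 0.2391 [0.5664 0.2818 0.11  ]
0.12 0.23 [0.562  0.2834 0.12  ]
handle [0.4458 0.2169 0.122 ] [0.4493 0.3482 0.122 ] 0.13129792030092755
panel back 0.13 [0.5031 0.2812 0.13  ] front [0.4875 0.2822 0.13  ]
panel back 0.14 [0.501 0.283 0.14 ] front [0.4861 0.284  0.14  ]
panel back 0.145 [0.5    0.2839 0.145 ] front [0.4853 0.2848 0.145 ]
panel back 0.15 [0.4989 0.2848 0.15  ] front [0.4846 0.2857 0.15  ]
panel back 0.155 [0.4979 0.2856 0.155 ] front [0.4839 0.2866 0.155 ]
```

```bash
python3 -m pendant '[[[-0.049,0.04,0.2],0],[[-0.049,0.04,0.4],0],[[-0.049,0.04,0.6],0],[[-0.049,0.04,0.72],0],[[-0.049,0.04,0.78],0],[[-0.049,0.04,0.78],0]]' | egrep 'pos|wrist'
for i in 1 2; do python3 -m pendant '[[[0,0,0.013],0],[[0,0,0.013],0]]' | egrep 'pos|wrist'; done
```

```text
position: [0.5315, 0.3265, 0.1129]
wrist_force: [-0.3, -0.4, 0.1]
position: [0.5332, 0.3281, 0.1135]
wrist_force: [-0.4, -0.8, -0.2]
position: [0.5326, 0.3282, 0.1109]
wrist_force: [0.2, -0.2, -0.7]
```

```bash
for i in 1 2 3 ; do python3 -m pendant '[[[0,0,0.013],0],[[0,0,0.013],0]]' | egrep 'pos|wrist'; done
```

```text
position: [0.5322, 0.3281, 0.1082]
wrist_force: [0.3, -0.2, 0.1]
position: [0.5321, 0.328, 0.1061]
wrist_force: [-0.1, 0.2, -0.1]
position: [0.5322, 0.328, 0.1041]
wrist_force: [-1.2, -0.8, 0.6]
```

```bash
for i in 1 2 ; do python3 -m pendant '[[[0,0,0.01],0],[[0,0,0.01],0]]' | egrep 'pos|wrist'; done
```

```text
position: [0.5323, 0.328, 0.1028]
wrist_force: [-1.2, -0.2, -0.2]
position: [0.5327, 0.3281, 0.1019]
wrist_force: [-0.4, -0.1, 3.0]
```

Contact at TCP z≈0.102, so the floor is at about 0.090 m. I release gently and retreat.

```bash
python3 -m pendant '[[[0,0,0],0],[[0,0,0],0],[[0,0,0],0]]' 0.45 22
python3 -m pendant '[[[0,0,-0.1],0],[[0,0,-0.3],0],[[0,0,-0.6],0],[[0,0,-0.84],0],[[0,0,-0.84],0]]' |egrep 'pos|wrist'
python3 -c "
from h import *
st();w=snap('wrist','w6.png');print(proj(w,[.532,.328,.116]),tool([.544,-.108,.22]))
t=snap('top');s=snap('side')
a=cv2.resize(t['img'][150:275,235:360],None,fx=2.2,fy=2.2,interpolation=3);b=cv2.resize(s['img'][190:290,230:360],None,fx=2,fy=2,interpolation=3);c=cv2.resize(w['img'],(400,300))
o=np.zeros((600,680,3),np.uint8);o[:a.shape[0],:a.shape[1]]=a;o[300:300+b.shape[0],:b.shape[1]]=b;o[:300,280:]=c
cv2.imwrite('pics/c6.png',o[:,:,::-1])
for n,p in (('s1',(.643,-.021,.026)),('l1',(.648,-.213,.042)),('l2',(.544,-.108,.042))): print(n,(proj(t,p)-[235,150])*2.2,(proj(s,p)-[230,190])*2+[0,300])
"
```

```text
time: 13.75
position: [0.5322, 0.328, 0.1013]
tcp_rot: [-0.0, 0.012, 1.0, -0.0]
wrist_force: [0.1, -0.1, 0.4]
finger_gap: 0.0621
finger_force: 0.0
position: [0.5349, 0.3293, 0.2338]
wrist_force: [-0.2, -0.6, -0.5]
t 14.25 p [0.5349 0.3293 0.2338] tooly [0.023 1.    0.004] toolx [-1.     0.023 -0.009] gap 0.06180570028623996 ff 0.0 wf [-0.2 -0.6 -0.5] j [ 0.42  0.41  0.19  1.34 -0.    0.45]
[280.644035   204.69185563] [-0.134 -2.91   0.065]
s1 [54.65946241 98.98632501] [ 42.76965357 436.97177156]
l1 [201.2622987   91.05553827] [104.55962103 348.67430572]
l2 [121.78696869 170.68277207] [144.62329546 407.61877069]
```

View pics/c6.png

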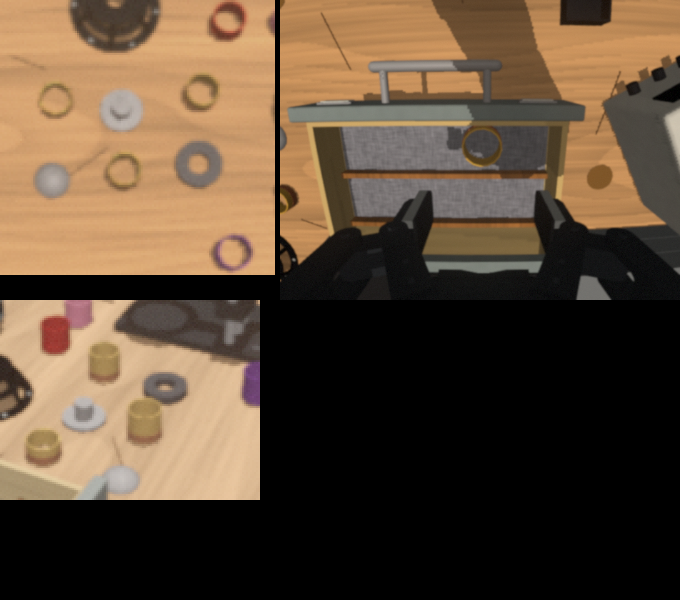

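The wrist view shows the short former standing in the front row at full-image (283,205), where predicted. The crops show the other three unmoved. Next is the second short, at (0.643,-0.021).

```bash
python3 -m pendant '[[[-0.08,-0.25,0],0],[[-0.17,-0.5,0],0],[[-0.26,-0.77,0],0]]' >/dev/null
python3 -m pendant '[[[-0.08,-0.25,0],0],[[-0.17,-0.5,0],0],[[-0.26,-0.77,0],0]]' >/dev/null
python3 -m pendant '[[[-0.08,-0.25,0],0],[[-0.17,-0.5,0.2],0],[[-0.26,-0.77,0.5],0],[[-0.26,-0.77,0.7],0],[[-0.26,-0.77,0.7],0],[[-0.26,-0.77,0.7],0]]' | egrep 'pos'
python3 -c "
from h import *
st();w=snap('wrist','w7.png');print(proj(w,[.643,-.021,.026]),tool([.643,-.021,.0115]))
h=cv2.cvtColor(w['img'],cv2.COLOR_RGB2HSV)
m=cv2.inRange(h,(20,120,30),(34,255,255));m=cv2.morphologyEx(m,cv2.MORPH_CLOSE,np.ones((5,5)))
k,l,S,C=cv2.connectedComponentsWithStats(m)
for i in range(1,k):
    if S[i,4]>80:print(S[i],C[i].round(1))
"
```

```text
position: [0.6394, -0.0207, 0.1209]
t 15.6 p [ 0.6394 -0.0207  0.1209] tooly [0.024 1.    0.001] toolx [-1.     0.024  0.005] gap 0.061948201843056924 ff 0.0 wf [-0.   1.   0.9] j [-0.16  0.49  0.04  1.12  0.   -0.13]
[282.5674117  223.68320189] [-0.015 -0.004  0.743]
[ 101   49   55   68 1740] [121.4  79.1]
[158  59  21  55 421] [169.7  85.7]
[   0  209   65   63 2717] [ 29.6 240.2]
```

```bash
cat >> h.py <<'E'
def circ(c,P,r=.022,win=1.3):
    "Hough circle nearest to predicted rim centre P; returns px, radius, world pt at P's z"
    u=proj(c,P);R0=np.linalg.norm(proj(c,np.array(P)+[0,r,0])-u)
    g=cv2.medianBlur(cv2.cvtColor(c['img'],cv2.COLOR_RGB2GRAY),3)
    h=cv2.HoughCircles(g,cv2.HOUGH_GRADIENT,1.5,8,param1=80,param2=18,minRadius=int(R0*.8),maxRadius=int(R0*win))
    if h is None: return u,R0,None
    h=sorted(h[0].tolist(),key=lambda q:np.hypot(q[0]-u[0],q[1]-u[1]))[:3]
    return u.round(1),R0.round(1),[(np.round(q,1).tolist(),onz(c,q[:2],P[2]).round(4).tolist()) for q in h]
E
python3 -c "
from h import *
w=snap('wrist');print(circ(w,[.643,-.021,.026]))"
```

```text
(array([282.2, 220.3]), np.float64(30.7), [([287.2, 219.8, 29.5], [0.6426, -0.0173, 0.026]), ([276.8, 222.8, 36.5], [0.6447, -0.0249, 0.026]), ([282.8, 230.2, 38.1], [0.6505, -0.0208, 0.026])])
```

```bash
python3 -m pendant '[[[-0.01,0.01,0.2],0],[[-0.01,0.01,0.4],0],[[-0.01,0.01,0.55],0],[[-0.01,0.01,0.65],0],[[-0.01,0.01,0.72],0],[[-0.01,0.01,0.72],0]]' | egrep 'pos|wrist'
python3 -m pendant '[[[0,0,0],0],[[0,0,0],0],[[0,0,0],0],[[0,0,0],0],[[0,0,0],0],[[0,0,0],0]]' -0.2 22
python3 -m pendant '[[[0,0,-0.1],0],[[0,0,-0.3],0],[[0,0,-0.6],0],[[0,0,-0.9],0],[[0,0,-1],0],[[0,0,-1],0]]'
python3 -c "
from h import *
w=snap('wrist');p=get_obs()['position'];print(circ(w,[p[0],p[1],p[2]+.015]),tool([.532,.236,.234]))"
```

```text
position: [0.6428, -0.0187, 0.0148]
wrist_force: [0.0, -1.0, 0.5]
time: 16.9
position: [0.6441, -0.0194, 0.0165]
tcp_rot: [0.002, 0.012, 1.0, 0.0]
wrist_force: [-1.1, 2.0, 6.5]
finger_gap: 0.0426
finger_force: 22.5
time: 17.5
position: [0.645, -0.0201, 0.1688]
tcp_rot: [0.004, 0.012, 1.0, -0.001]
wrist_force: [0.1, -0.5, -0.2]
finger_gap: 0.0425
finger_force: 22.5
(array([282.8, 289.8]), np.float64(52.8), [([281.2, 284.2, 43.8], [0.6411, -0.0205, 0.1811]), ([276.8, 291.8, 52.2], [0.6446, -0.0224, 0.1811]), ([284.2, 297.8, 55.3], [0.6475, -0.0194, 0.1811])]) [ 0.783  1.688 -0.456]
```

```bash
python3 -m pendant '[[[0,0,-0.25],0],[[0,0.1,-0.456],0],[[0.13,0.4,-0.456],0],[[0.26,0.65,-0.456],0],[[0.39,0.845,-0.456],0],[[0.39,0.845,-0.456],0]]' >/dev/null
python3 -m pendant '[[[0.13,0.3,0],0],[[0.26,0.6,0],0],[[0.39,0.845,0],0],[[0.39,0.845,0],0],[[0.39,0.845,0],0]]' |egrep 'pos|gap|force'
python3 -c "
from h import *
st();print(tool([.532,.236,.112]))"
```

```text
position: [0.5311, 0.2367, 0.2313]
wrist_force: [0.8, -0.9, -0.5]
finger_gap: 0.0423
finger_force: 22.7
t 18.65 p [0.5311 0.2367 0.2313] tooly [ 0.022  1.    -0.001] toolx [-1.     0.022  0.002] gap 0.04228989266955453 ff 22.658755257725716 wf [ 0.8 -0.9 -0.5] j [ 0.28  0.33  0.07  1.31 -0.    0.3 ]
[-0.007 -0.003  0.795]
```

```bash
python3 -m pendant '[[[0,0,0.2],0],[[0,0,0.4],0],[[0,0,0.6],0],[[0,0,0.72],0],[[0,0,0.76],0],[[0,0,0.76],0]]' | egrep 'pos|wrist'
for i in 1 2 3 4; do python3 -m pendant '[[[0,0,0.013],0],[[0,0,0.013],0]]' | egrep 'pos|wrist'; done
```

```text
position: [0.5316, 0.235, 0.1175]
wrist_force: [0.0, 0.9, -1.5]
position: [0.5327, 0.2364, 0.1179]
wrist_force: [0.3, 0.2, -0.1]
position: [0.532, 0.2367, 0.1155]
wrist_force: [1.2, 0.5, 0.1]
position: [0.5316, 0.2366, 0.113]
wrist_force: [-0.6, 0.9, -0.9]
position: [0.5315, 0.2366, 0.1108]
wrist_force: [-0.4, -0.0, -0.8]
```

```bash
for i in 1 2 3; do python3 -m pendant '[[[0,0,0.01],0],[[0,0,0.01],0]]' | egrep 'pos|wrist'; done
```

```text
position: [0.5315, 0.2365, 0.1093]
wrist_force: [-0.4, 0.9, -0.3]
position: [0.5316, 0.2365, 0.1079]
wrist_force: [-0.7, -0.2, 0.4]
position: [0.5318, 0.2366, 0.1066]
wrist_force: [0.0, -1.1, -0.4]
```

```bash
for i in 1 2; do python3 -m pendant '[[[0,0,0.008],0],[[0,0,0.008],0]]' | egrep 'pos|wrist'; done
```

```text
position: [0.5325, 0.2366, 0.1065]
wrist_force: [-0.5, -1.7, 5.8]
position: [0.5334, 0.2366, 0.1064]
wrist_force: [0.0, -2.1, 9.4]
```

```bash
python3 -m pendant '[[[0,0,-0.01],0],[[0,0,-0.01],0],[[0,0,-0.01],0],[[0,0,-0.01],0]]' 0.45 22 | egrep 'pos|wrist|gap'
python3 -m pendant '[[[0,0,-0.1],0],[[0,0,-0.3],0],[[0,0,-0.6],0],[[0,0,-0.84],0],[[0,0,-0.84],0]]' |egrep 'pos|wrist'
python3 -c "
from h import *
w=snap('wrist','w8.png');print(circ(w,[.533,.2366,.116]),circ(w,[.532,.328,.116]));print(tool([.544,-.108,.12]))
t=snap('top');print(circ(t,[.648,-.213,.042]),circ(t,[.544,-.108,.042]))"
```

```text
position: [0.5314, 0.2365, 0.1052]
wrist_force: [0.4, 0.2, 0.2]
finger_gap: 0.0618
position: [0.5343, 0.2374, 0.2374]
wrist_force: [0.1, 0.2, 0.2]
(array([281.6, 205.4]), np.float64(28.2), [([284.2, 204.8, 26.6], [0.5325, 0.2387, 0.116]), ([273.8, 206.2, 35.0], [0.5335, 0.2305, 0.116]), ([276.8, 197.2, 35.0], [0.5264, 0.233, 0.116])]) (array([397.9, 201.6]), np.float64(27.3), [([399.8, 206.2, 24.1], [0.5358, 0.3297, 0.116]), ([389.2, 201.8, 34.0], [0.532, 0.3211, 0.116]), ([407.2, 209.2, 34.0], [0.5384, 0.336, 0.116])])
[-0.121 -2.3    0.761]
(array([326.5, 191.4]), np.float64(7.7), [([324.8, 192.8, 8.1], [0.6441, -0.2079, 0.042]), ([326.2, 221.2, 8.1], [0.5612, -0.21, 0.042]), ([338.2, 156.8, 6.5], [0.7508, -0.2499, 0.042])]) (array([290.4, 227.6]), np.float64(7.8), [([290.2, 227.2, 9.0], [0.545, -0.1077, 0.042]), ([290.2, 198.8, 9.1], [0.6275, -0.1088, 0.042]), ([257.2, 231.8, 9.1], [0.533, -0.0142, 0.042])])
```

```bash
python3 -m pendant '[[[-0.02,-0.3,0],0],[[-0.04,-0.6,0],0],[[-0.04,-0.767,0],0]]' >/dev/null
python3 -m pendant '[[[-0.02,-0.3,0],0],[[-0.04,-0.6,0],0],[[-0.04,-0.767,0],0]]' >/dev/null
python3 -m pendant '[[[-0.02,-0.3,0],0],[[-0.04,-0.6,0],0],[[-0.04,-0.767,0.2],0],[[-0.04,-0.767,0.4],0],[[-0.04,-0.767,0.6],0],[[-0.04,-0.767,0.6],0],[[-0.04,-0.767,0.6],0]]' | egrep 'pos'
python3 -c "
from h import *
w=snap('wrist');print(circ(w,[.544,-.108,.042]));print(tool([.544,-.108,.022]))"
```

```text
position: [0.5404, -0.1085, 0.1405]
(array([283.7, 222. ]), np.float64(30.5), [([281.2, 224.2, 28.0], [0.5457, -0.1098, 0.042]), ([287.2, 218.2, 34.8], [0.5412, -0.1053, 0.042]), ([275.2, 218.2, 36.5], [0.541, -0.114, 0.042])])
[-0.016  0.005  0.8  ]
```

```bash
python3 -m pendant '[[[-0.015,0,0.2],0],[[-0.015,0,0.4],0],[[-0.015,0,0.6],0],[[-0.015,0,0.7],0],[[-0.015,0,0.78],0],[[-0.015,0,0.78],0],[[-0.015,0,0.78],0]]' | egrep 'pos|wrist'
python3 -m pendant '[[[0,0,0],0],[[0,0,0],0],[[0,0,0],0],[[0,0,0],0],[[0,0,0],0],[[0,0,0],0]]' -0.2 22
python3 -m pendant '[[[0,0,-0.1],0],[[0,0,-0.3],0],[[0,0,-0.6],0],[[0,0,-0.9],0],[[0,0,-1],0],[[0,0,-1],0]]'
python3 -c "
from h import *
print(tool([.597,.236,.27]))"
```

```text
position: [0.5449, -0.1092, 0.026]
wrist_force: [-0.1, 0.7, 1.2]
time: 24.7
position: [0.5451, -0.1094, 0.0264]
tcp_rot: [0.001, 0.012, 1.0, -0.0]
wrist_force: [-0.5, 0.8, 6.4]
finger_gap: 0.0429
finger_force: 22.2
time: 25.3
position: [0.5459, -0.1097, 0.1784]
tcp_rot: [0.003, 0.012, 1.0, -0.001]
wrist_force: [0.1, -0.2, -0.9]
finger_gap: 0.0423
finger_force: 22.7
[-0.291  2.311 -0.614]
```

```bash
python3 -m pendant '[[[0,0,-0.3],0],[[-0.05,0.2,-0.614],0],[[-0.08,0.5,-0.614],0],[[-0.097,0.77,-0.614],0]]' >/dev/null
python3 -m pendant '[[[-0.03,0.3,0],0],[[-0.06,0.6,0],0],[[-0.097,0.77,0],0]]' >/dev/null
python3 -m pendant '[[[-0.03,0.3,0],0],[[-0.06,0.6,0],0],[[-0.097,0.77,0],0],[[-0.097,0.77,0],0],[[-0.097,0.77,0],0]]' | egrep 'pos|gap|force'
python3 -c "
from h import *
w=snap('wrist','w9.png');st();print(tool([.597,.236,.125]))"
```

```text
position: [0.5949, 0.2367, 0.2646]
wrist_force: [-1.1, -0.1, 0.3]
finger_gap: 0.0425
finger_force: 22.8
t 26.55 p [0.595  0.2359 0.2652] tooly [ 0.023  1.    -0.001] toolx [-1.     0.023  0.003] gap 0.04227304891503554 ff 22.754310546442866 wf [-0.5  0.3 -0.5] j [ 0.25  0.44  0.32  1.45 -0.    0.28]
[-0.016  0.002  0.935]
```

View pics/w9.png

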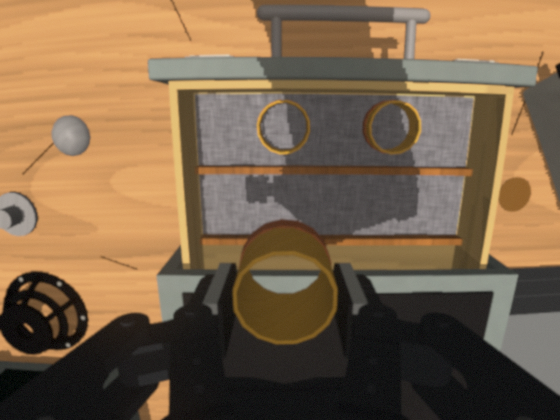

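The view shows both shorts upright in the front row at (284,127) and (392,127), with rails at rows 171 and 241. I check the back row's centre line from these.

```bash
python3 -c "
from h import *
w=snap('wrist')
for v in(171,241):print(onz(w,(280,v),.104).round(4))
print(onz(w,(284,127),.116).round(4),onz(w,(392,127),.116).round(4),onz(w,(280,94),.09).round(4))
print('face',onz(w,(200,275),.16).round(4))"
```

```text
[0.5715 0.2335 0.104 ]
[0.6365 0.2317 0.104 ]
[0.5336 0.2379 0.116 ] [0.535  0.3264 0.116 ] [0.5063 0.235  0.09  ]
face [0.6427 0.1696 0.16  ]
```

```bash
python3 -m pendant '[[[-0.033,0,0.2],0],[[-0.033,0,0.4],0],[[-0.033,0,0.6],0],[[-0.033,0,0.8],0],[[-0.033,0,0.9],0],[[-0.033,0,0.94],0],[[-0.033,0,0.94],0]]' | egrep 'pos|wrist'
for i in 1 2; do python3 -m pendant '[[[0,0,0.013],0],[[0,0,0.013],0]]' | egrep 'pos|wrist'; done
```

```text
position: [0.6001, 0.235, 0.1252]
wrist_force: [-0.1, 0.1, -0.7]
position: [0.6014, 0.2362, 0.1251]
wrist_force: [0.5, 0.4, 0.3]
position: [0.6008, 0.2364, 0.1223]
wrist_force: [0.0, -0.1, 0.4]
```

```bash
for i in 1 2 3; do python3 -m pendant '[[[0,0,0.011],0],[[0,0,0.011],0]]' | egrep 'pos|wrist'; done
```

```text
position: [0.6004, 0.2364, 0.1201]
wrist_force: [-0.2, 0.5, -0.8]
position: [0.6004, 0.2363, 0.1183]
wrist_force: [-1.2, -1.4, -0.5]
position: [0.6004, 0.2363, 0.1166]
wrist_force: [0.2, 0.4, 0.1]
```

```bash
for i in 1 2; do python3 -m pendant '[[[0,0,0.008],0],[[0,0,0.008],0]]' | egrep 'pos|wrist'; done
```

```text
position: [0.601, 0.2363, 0.1164]
wrist_force: [-0.1, -0.6, 3.0]
position: [0.6017, 0.2363, 0.1163]
wrist_force: [-0.5, -0.5, 8.7]
```

```bash
python3 -m pendant '[[[0,0,-0.01],0],[[0,0,-0.01],0],[[0,0,-0.01],0],[[0,0,-0.01],0]]' 0.45 22 | egrep 'pos|wrist|gap'
python3 -m pendant '[[[0,0,-0.1],0],[[0,0,-0.3],0],[[0,0,-0.6],0],[[0,0,-0.9],0],[[0,0,-0.9],0]]' |egrep 'pos|wrist'
python3 -c "
from h import *
w=snap('wrist','w10.png');print(circ(w,[.601,.2366,.132]));print(tool([.648,-.211,.13]))
t=snap('top');print(circ(t,[.648,-.211,.042]))"
```

```text
position: [0.6003, 0.2363, 0.1155]
wrist_force: [-1.0, -0.1, 0.1]
finger_gap: 0.0618
position: [0.6034, 0.2371, 0.2585]
wrist_force: [0.7, 0.2, 0.6]
(array([281.9, 202.1]), np.float64(27.8), [([282.8, 206.2, 25.1], [0.6044, 0.2372, 0.132]), ([287.2, 197.2, 31.8], [0.5971, 0.2409, 0.132]), ([284.2, 189.8, 23.4], [0.591, 0.2387, 0.132])])
[-0.367 -2.98   0.831]
(array([325.8, 191.4]), np.float64(7.7), [([324.8, 192.8, 8.1], [0.6441, -0.2079, 0.042]), ([326.2, 221.2, 8.1], [0.5612, -0.21, 0.042]), ([336.8, 161.2, 7.9], [0.7373, -0.2452, 0.042])])
```

```bash
python3 -m pendant '[[[-0.04,-0.3,0],0],[[-0.08,-0.6,0],0],[[-0.122,-0.993,0],0]]' >/dev/null
python3 -m pendant '[[[-0.04,-0.3,0],0],[[-0.08,-0.6,0],0],[[-0.122,-0.993,0],0]]' >/dev/null
python3 -m pendant '[[[-0.04,-0.3,0],0],[[-0.08,-0.6,0],0],[[-0.122,-0.993,0.2],0],[[-0.122,-0.993,0.4],0],[[-0.122,-0.993,0.6],0],[[-0.122,-0.993,0.7],0],[[-0.122,-0.993,0.7],0]]' | egrep 'pos'
python3 -c "
from h import *
w=snap('wrist');print(circ(w,[.648,-.211,.042]));print(tool([.648,-.211,.026]))"
```

```text
position: [0.6402, -0.1923, 0.1404]
(array([257.1, 229. ]), np.float64(30.3), [([255.8, 230.2, 27.8], [0.6489, -0.212, 0.042]), ([252.8, 222.8, 34.7], [0.6432, -0.2139, 0.042]), ([254.2, 240.8, 28.0], [0.657, -0.2135, 0.042])])
[-0.051 -0.124  0.778]
```

```bash
python3 -m pendant '[[[-0.05,-0.125,0],0],[[-0.05,-0.125,0],0],[[-0.05,-0.125,0],0]]' | egrep 'pos'
python3 -c "
from h import *
w=snap('wrist');print(circ(w,[.648,-.211,.042]));print(tool([.648,-.211,.026]))"
```

```text
position: [0.6508, -0.2121, 0.1468]
(array([284.5, 210.4]), np.float64(30.0), [([281.2, 212.2, 27.2], [0.6493, -0.2134, 0.042]), ([278.2, 204.8, 32.2], [0.6436, -0.2155, 0.042]), ([285.8, 198.8, 23.8], [0.6392, -0.2099, 0.042])])
[0.018 0.004 0.805]
```

```bash
python3 -m pendant '[[[0.014,0,0.2],0],[[0.014,0,0.4],0],[[0.014,0,0.6],0],[[0.014,0,0.7],0],[[0.014,0,0.8],0],[[0.014,0,0.8],0],[[0.014,0,0.8],0]]' | egrep 'pos|wrist'
python3 -m pendant '[[[0,0,0],0],[[0,0,0],0],[[0,0,0],0],[[0,0,0],0],[[0,0,0],0],[[0,0,0],0]]' -0.2 22
python3 -m pendant '[[[0,0,-0.1],0],[[0,0,-0.3],0],[[0,0,-0.6],0],[[0,0,-0.9],0],[[0,0,-1],0],[[0,0,-1],0]]'
python3 -c "
from h import *
print(tool([.602,.325,.27]))"
```

```text
position: [0.6487, -0.2119, 0.0267]
wrist_force: [-0.1, -0.0, 0.1]
time: 32.7
position: [0.6496, -0.2125, 0.0279]
tcp_rot: [0.001, 0.012, 1.0, -0.001]
wrist_force: [-1.6, 0.8, 5.8]
finger_gap: 0.0432
finger_force: 22.6
time: 33.3
position: [0.6503, -0.213, 0.181]
tcp_rot: [0.003, 0.012, 1.0, -0.002]
wrist_force: [0.2, -1.0, 0.0]
finger_gap: 0.0434
finger_force: 22.6
[ 0.402  3.576 -0.607]
```

```bash
python3 -m pendant '[[[0,0,-0.3],0],[[0.03,0.1,-0.607],0],[[0.06,0.4,-0.607],0],[[0.1,0.7,-0.607],0],[[0.1,0.894,-0.607],0]]' >/dev/null
python3 -m pendant '[[[0.03,0.25,0],0],[[0.06,0.5,0],0],[[0.1,0.7,0],0],[[0.1,0.894,0],0]]' >/dev/null
python3 -m pendant '[[[0.03,0.25,0],0],[[0.06,0.5,0],0],[[0.1,0.7,0],0],[[0.1,0.894,0],0]]' >/dev/null
python3 -m pendant '[[[0.03,0.25,0],0],[[0.06,0.5,0],0],[[0.1,0.7,0],0],[[0.1,0.894,0],0],[[0.1,0.894,0],0],[[0.1,0.894,0],0]]' | egrep 'pos|gap|force'
python3 -c "
from h import *
st();print(tool([.602,.325,.127]))"
```

```text
position: [0.6002, 0.3259, 0.2652]
wrist_force: [-1.1, -0.3, -1.0]
finger_gap: 0.0432
finger_force: 22.7
t 35.2 p [0.6002 0.3259 0.2652] tooly [ 0.022  1.    -0.002] toolx [-1.     0.022  0.003] gap 0.04319830593774618 ff 22.73697579279542 wf [-1.1 -0.3 -1. ] j [ 0.38  0.54  0.48  1.51 -0.    0.4 ]
[-0.015 -0.004  0.921]
```

```bash
python3 -m pendant '[[[-0.008,0,0.2],0],[[-0.008,0,0.4],0],[[-0.008,0,0.6],0],[[-0.008,0,0.8],0],[[-0.008,0,0.88],0],[[-0.008,0,0.93],0],[[-0.008,0,0.93],0]]' | egrep 'pos|wrist'
for i in 1 2 3; do python3 -m pendant '[[[0,0,0.011],0],[[0,0,0.011],0]]' | egrep 'pos|wrist'; done
```

```text
position: [0.6022, 0.3248, 0.1272]
wrist_force: [-0.0, 0.2, 1.0]
position: [0.6031, 0.3258, 0.1275]
wrist_force: [-0.1, -0.9, -0.3]
position: [0.6024, 0.3257, 0.1248]
wrist_force: [-0.2, -0.2, -0.0]
position: [0.602, 0.3256, 0.1225]
wrist_force: [0.3, 0.6, -0.9]
```

```bash
for i in 1 2 3; do python3 -m pendant '[[[0,0,0.01],0],[[0,0,0.01],0]]' | egrep 'pos|wrist'; done
```

```text
position: [0.602, 0.3255, 0.1208]
wrist_force: [0.4, -0.6, 0.0]
position: [0.6021, 0.3255, 0.1193]
wrist_force: [0.5, 0.3, 0.6]
position: [0.6022, 0.3256, 0.1181]
wrist_force: [-0.1, -0.1, -0.0]
```

```bash
for i in 1 2; do python3 -m pendant '[[[0,0,0.008],0],[[0,0,0.008],0]]' | egrep 'pos|wrist'; done
python3 -m pendant '[[[0,0,-0.01],0],[[0,0,-0.01],0],[[0,0,-0.01],0],[[0,0,-0.01],0]]' 0.45 22 | egrep 'pos|wrist|gap'
python3 -m pendant '[[[0,0,-0.1],0],[[0,0,-0.3],0],[[0,0,-0.6],0],[[0,0,-0.9],0],[[0,0,-0.9],0]]' |egrep 'pos|wrist'
python3 -c "
from h import *
print(tool([.45,.29,.26]));snap('top','t9.png')"
```

```text
position: [0.6027, 0.3256, 0.118]
wrist_force: [-1.0, -0.4, 5.0]
position: [0.6034, 0.3256, 0.1179]
wrist_force: [-0.5, -0.8, 8.2]
position: [0.6019, 0.3255, 0.1167]
wrist_force: [-0.4, -0.0, 0.0]
finger_gap: 0.0619
position: [0.6047, 0.3267, 0.26]
wrist_force: [1.2, -0.5, 0.6]
[ 1.025 -0.269 -0.012]
```

```bash
python3 -m pendant '[[[0.3,-0.1,0],0],[[0.3,-0.27,0],0],[[0.3,-0.27,0],0]]' -1 22 |grep pos
python3 -c "
from h import *
w=snap('wrist','w11.png');print(tool([.41,.283,.26]))"
```

```text
position: [0.5541, 0.2839, 0.2502]
[ 0.968 -0.038 -0.059]
```

View pics/w11.png

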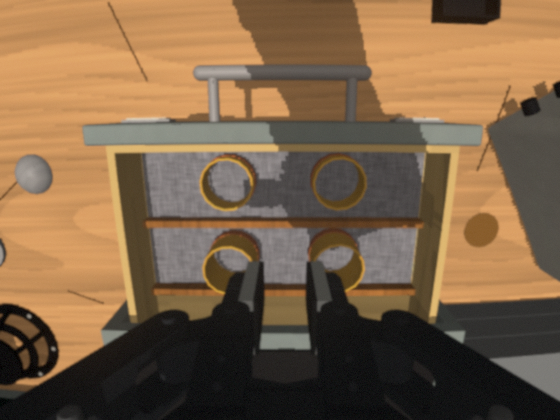

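All four formers stand upright: shorts at (228,184) and (339,183) in front, longs at (232,262) and (336,262) behind. I come down in front of the handle with shut fingers.

```bash
python3 -m pendant '[[[0.3,-0.03,0],0],[[0.6,-0.03,0],0],[[0.97,-0.03,0],0],[[0.97,-0.03,0],0],[[0.97,-0.03,0],0]]' |grep pos
python3 -m pendant '[[[0,0,0.3],0],[[0,0,0.6],0],[[0,0,0.85],0],[[0,0,0.93],0],[[0,0,0.93],0]]' |egrep 'pos|wrist|gap'
python3 -m pendant '[[[-0.03,0,0],0],[[-0.06,0,0],0],[[-0.09,0,0],0],[[-0.12,0,0],0],[[-0.12,0,0],0]]' |egrep 'pos|wrist|gap'
```

```text
position: [0.4099, 0.2857, 0.2524]
position: [0.4108, 0.2846, 0.111]
wrist_force: [0.2, -0.2, 0.6]
finger_gap: -0.0001
position: [0.4299, 0.2848, 0.1135]
wrist_force: [-0.2, -0.4, -1.3]
finger_gap: -0.0002
```

```bash
python3 -m pendant '[[[-0.015,0,0],0],[[-0.035,0,0],0],[[-0.065,0,0],0],[[-0.1,0,0],0],[[-0.14,0,0],0],[[-0.18,0,0],0],[[-0.22,0,0],0],[[-0.26,0,0],0],[[-0.3,0,0],0],[[-0.34,0,0],0],[[-0.38,0,0],0],[[-0.42,0,0],0],[[-0.46,0,0],0],[[-0.5,0,0],0],[[-0.54,0,0],0],[[-0.58,0,0],0],[[-0.62,0,0],0],[[-0.66,0,0],0],[[-0.69,0,0],0],[[-0.71,0,0],0]]' |egrep 'pos|wrist'
python3 -m pendant '[[[-0.02,0,0],0],[[-0.05,0,0],0],[[-0.09,0,0],0],[[-0.12,0,0],0],[[-0.15,0,0],0],[[-0.18,0,0],0],[[-0.2,0,0],0],[[-0.22,0,0],0],[[-0.22,0,0],0]]'  |egrep 'pos|wrist'
```

```text
position: [0.5357, 0.2821, 0.1126]
wrist_force: [-0.9, -0.5, -0.4]
position: [0.5689, 0.2814, 0.1128]
wrist_force: [0.3, -0.1, 1.3]
```

```bash
for i in 1 2 3 4 5; do python3 -m pendant '[[[-0.008,0,0],0],[[-0.016,0,0],0],[[-0.016,0,0],0]]'  |egrep 'pos|wrist'; done
```

```text
position: [0.5706, 0.2813, 0.1128]
wrist_force: [-0.5, 1.1, 0.0]
position: [0.5732, 0.2812, 0.1128]
wrist_force: [-1.3, 0.3, 0.6]
position: [0.5756, 0.2812, 0.1127]
wrist_force: [-1.2, 0.0, -0.5]
position: [0.578, 0.2811, 0.1127]
wrist_force: [-0.3, 0.5, 0.0]
position: [0.5786, 0.2811, 0.1126]
wrist_force: [-5.9, 0.3, 3.3]
```

```bash
python3 -m pendant '[[[-0.013,0,0],0],[[-0.013,0,0],0]]'  |egrep 'pos|wrist'
python3 -c "
from h import *
st();w=snap('wrist','w12.png');t=snap('top');s=snap('side')
print(onz(t,(124.3,205.3),.122),proj(t,[.595,.341,.122]))
a=cv2.resize(t['img'][160:260,85:215],None,fx=2,fy=2,interpolation=3);b=cv2.resize(s['img'][230:400,20:230],None,fx=1.5,fy=1.5,interpolation=3);c=cv2.resize(s['img'][125:220,285:385],None,fx=3.4,fy=3.4,interpolation=3)
e=cv2.resize(t['img'][165:265,360:440],None,fx=2.6,fy=2.6,interpolation=3)
o=np.zeros((600,800,3),np.uint8);o[:200,:260]=a;o[:255,265:580]=b;o[265:265+c.shape[0],:c.shape[1]]=c;o[265:265+e.shape[0],345:345+e.shape[1]]=e
cv2.imwrite('pics/c12.png',o[:,:,::-1])"
```

```text
position: [0.5787, 0.281, 0.1126]
wrist_force: [-9.8, 0.3, 6.4]
t 44.9 p [0.5787 0.281  0.1126] tooly [ 0.022  1.    -0.   ] toolx [-1.     0.022  0.006] gap 0.00011437920231412364 ff 5.253177657723427 wf [-9.8  0.3  6.4] j [0.33 0.5  0.04 1.11 0.   0.35]
[0.59693896 0.3410108  0.122     ] [124.26955429 206.00424639]
```

View pics/c12.png

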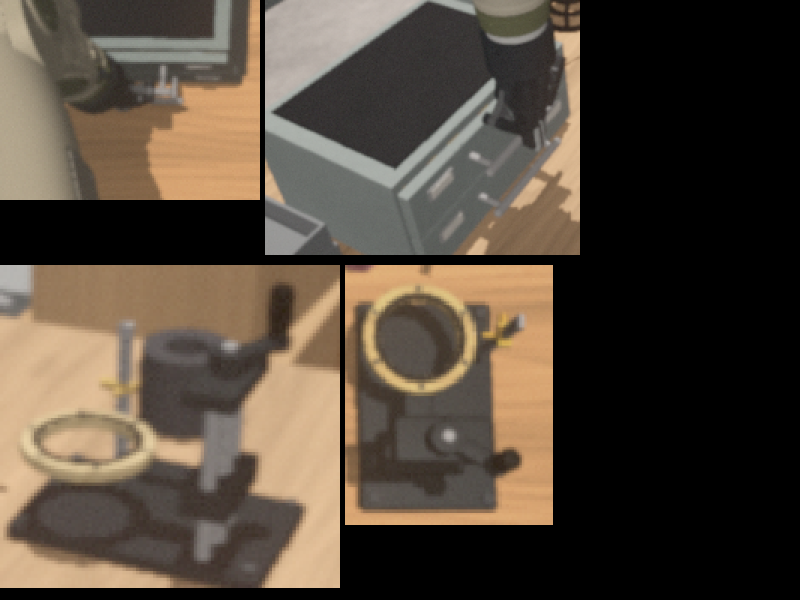

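The side crop shows both drawer faces flush, so the drawer is shut. The lift crops give the knob at top(508,460)/side(283,290), the hub at top(449,435)/side(230,346), the pointer tip at about top(483,338)/side(103,383), and the baffle centre at top(420,339)/side(89,443). I back off and triangulate these.

```bash
python3 -m pendant '[[[0.1,0,0],0],[[0.25,0,0],0],[[0.25,0,-0.3],0],[[0.25,0,-0.7],0],[[0.25,0,-1],0],[[0.25,0,-1],0]]' 0 22|egrep 'pos|wrist'
python3 -c "
from h import *
t=snap('top');s=snap('side')
S=lambda x,y:(285+x/3.4,125+(y-265)/3.4)
T=lambda x,y:(360+(x-345)/2.6,165+(y-265)/2.6)
for n,a,b in (('knobtop',T(508,460),S(283,290)),('hub',T(449,435),S(230,346)),('tip',T(483,338),S(103,383)),('baf',T(420,339),S(89,443))): print(n,two(t,a,s,b))
# baffle colour centroid, each view
for c,n in((t,'t'),(s,'s')):
  h=cv2.cvtColor(c['img'],cv2.COLOR_RGB2HSV)
  m=cv2.inRange(h,(18,50,150),(30,255,255))
  k,l,St,C=cv2.connectedComponentsWithStats(m)
  for i in range(1,k):
    if St[i,4]>60:print(n,St[i],C[i].round(1))
print(tool([.45,-.33,.33]))
"
```

```text
position: [0.5477, 0.2829, 0.2707]
wrist_force: [0.4, 0.7, 0.7]
knobtop (array([ 0.48084896, -0.4228528 ,  0.23284549]), np.float64(0.001362085979193166))
hub (array([ 0.50958946, -0.37874829,  0.19641711]), np.float64(0.002291872965266391))
tip (array([ 0.63163448, -0.43858173,  0.11323538]), np.float64(0.01463806706688033))
baf (array([ 0.63067636, -0.38250576,  0.08064057]), np.float64(0.0014589057643765078))
t [    0   125   143   295 19773] [ 60.7 289.2]
t [367 172  43  42 489] [387.8 193.3]
t [175 302  21  28 219] [187.1 313.4]
t [216 385  62  30 497] [246.5 395. ]
t [280 402  13  18 104] [286.2 410.9]
s [291 167  40  22 374] [310.2 177.9]
[ 0.543 -4.095 -0.442]
```

```bash
for i in 1; do python3 -m pendant '[[[0.02,-0.25,-0.04],0],[[0.04,-0.5,-0.08],0],[[0.06,-0.75,-0.12],0],[[0.068,-0.942,-0.14],0]]' 0 30 >/dev/null; done
python3 -m pendant '[[[0.02,-0.25,0],0],[[0.04,-0.5,0],0],[[0.06,-0.75,0],0],[[0.068,-0.942,0],0]]' >/dev/null
python3 -m pendant '[[[0.02,-0.25,0],0],[[0.04,-0.5,0],0],[[0.06,-0.75,0],0],[[0.068,-0.942,0],0]]' >/dev/null
python3 -m pendant '[[[0.02,-0.25,0],0],[[0.04,-0.5,0],0],[[0.06,-0.75,0],0],[[0.068,-0.942,0],0],[[0.068,-0.942,0],0]]'
python3 -c "
from h import *
w=snap('wrist','w13.png')
for p in([.481,-.422,.233],[.5096,-.3787,.196],[.632,-.439,.11],[.631,-.443,.08]):print(proj(w,p).round(1))
print(tool([.481,-.422,.28]))"
```

```text
time: 47.45
position: [0.4895, -0.2855, 0.2808]
tcp_rot: [-0.002, 0.014, 1.0, 0.001]
wrist_force: [-0.1, 0.8, -0.6]
finger_gap: 0.0424
finger_force: 0.0
[ 55.3 233.6]
[152.3 253.3]
[142.2 330.6]
[148.4 314.5]
[ 0.033 -0.924  0.006]
```

View pics/w13.png

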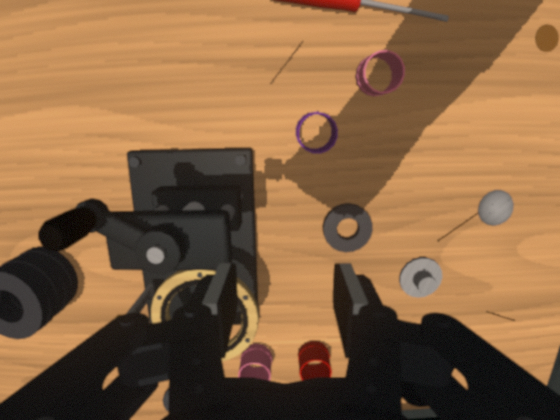

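The wrist view has the hub bolt at (155,255) and the knob top at (57,235), both within 3 px of prediction, so the crank geometry holds. I refine the pointer and baffle heights numerically.

```bash
cat > lift.py <<'E'
from h import *
def blob(c,lo,hi,win):
    x0,y0,x1,y1=win
    h=cv2.cvtColor(cv2.resize(c['img'][y0:y1,x0:x1],None,fx=4,fy=4,interpolation=cv2.INTER_CUBIC),cv2.COLOR_RGB2HSV)
    m=cv2.inRange(h,lo,hi);k,l,S,C=cv2.connectedComponentsWithStats(m)
    i=1+np.argmax(S[1:,4]);ys,xs=np.where(l==i)
    return (xs+.5)/4-.5+x0,(ys+.5)/4-.5+y0,l==i
def fitring(c,win,hi_s=125):
    xs,ys,m=blob(c,(15,40,120),(32,hi_s,255),win)
    cn=max(cv2.findContours(m.astype(np.uint8),cv2.RETR_EXTERNAL,cv2.CHAIN_APPROX_NONE)[0],key=len)
    e=cv2.fitEllipse(cv2.convexHull(cn));return (np.array(e[0])+.5)/4-.5+win[:2],np.array(e[1])/4,e[2]
E
python3 -c "
from lift import *
t=snap('top');s=snap('side')
for c,n,w in((t,'t',(405,176,432,202)),(s,'s',(308,150,332,170))):
  xs,ys,m=blob(c,(18,130,60),(32,255,255),w)
  i=xs<xs.min()+1; print(n,len(xs)/16,xs.min(),xs.max(),ys.min(),ys.max(),'left end',ys[i].mean(),'right',ys[xs>xs.max()-1].mean())
  for q in np.arange(xs.min(),xs.max(),1.): j=(xs>=q)&(xs<q+1);print('  %.1f %.1f %.1f'%(q+.5,ys[j].min(),ys[j].max()))
for c,n,w in((t,'t',(362,165,414,220)),(s,'s',(285,160,336,195))): print(n,fitring(c,w))
"

```

```text
Traceback (most recent call last):
  File "lift.py", line 6, in blob
    i=1+np.argmax(S[1:,4]);ys,xs=np.where(l==i)
        ~~~~~~~~~^^^^^^^^^
ValueError: attempt to get argmax of an empty sequence
```

```bash
python3 -c "
from lift import *
t=snap('top');s=snap('side')
t['img']=cv2.imread('pics/top0.png')[:,:,::-1].copy();s['img']=cv2.imread('pics/side0.png')[:,:,::-1].copy()
for c,n,w in((t,'t',(411,176,432,202)),(s,'s',(308,150,332,170))):
  xs,ys,m=blob(c,(15,110,60),(35,255,255),w)
  print(n,len(xs)/16)
  for q in np.arange(xs.min(),xs.max(),1.): j=(xs>=q)&(xs<q+1);print('  %.1f %.1f %.1f'%(q+.5,ys[j].min(),ys[j].max()))
for c,n,w in((t,'t',(362,165,412,220)),(s,'s',(285,160,336,195))): print(n,fitring(c,w,160))
"

```

```text
t 296.5625
  411.1 176.4 179.1
  412.1 176.6 192.1
  413.1 175.6 192.6
  414.1 175.6 192.9
  415.1 176.1 193.1
  416.1 175.6 201.4
  417.1 175.6 201.4
  418.1 175.6 201.4
  419.1 175.6 201.4
  420.1 175.6 201.4
  421.1 175.6 201.4
  422.1 175.6 201.4
  423.1 175.6 201.4
  424.1 175.6 201.4
  425.1 175.6 201.4
  426.1 175.6 201.4
  427.1 175.6 201.4
  428.1 176.4 201.4
  429.1 175.6 201.1
  430.1 175.6 201.4
  431.1 175.6 201.4
s 25.8125
  315.4 158.6 160.1
  316.4 158.6 160.6
  317.4 158.6 161.4
  318.4 159.1 162.6
  319.4 159.4 162.6
  320.4 159.9 162.4
  321.4 160.1 161.9
  322.4 160.1 161.9
  323.4 159.4 161.9
  324.4 159.1 161.9
  325.4 159.1 161.4
t (array([387.97325325, 182.13069153]), array([51.79772186, 64.17506409]), 178.57601928710938)
s (array([296.83574867, 175.83123398]), array([36.21029282, 85.09326172]), 83.68780517578125)
```

```bash
python3 -c "
from lift import *
t=snap('top');s=snap('side')
for u in((411.5,191.5),(413,191.5),(413,193),(418,191)):
  for z in(.095,.105,.115):
    P=onz(t,u,z);print(u,P.round(4),proj(s,P).round(1))
print('baffle at z'); 
for z in(.07,.08,.09): P=onz(t,(388.3,193.3),z);print(P.round(4),[proj(s,P+np.array(d)).round(1).tolist() for d in([0,0,0],[0,-.06,0],[0,.06,0],[.06,0,0],[-.06,0,0])])
"

```

```text
(411.5, 191.5) [ 0.6331 -0.4415  0.095 ] [317.4 165. ]
(411.5, 191.5) [ 0.6308 -0.4387  0.105 ] [317.8 162.6]
(411.5, 191.5) [ 0.6285 -0.4359  0.115 ] [318.3 160.1]
(413, 191.5) [ 0.633  -0.4457  0.095 ] [317.9 164.5]
(413, 191.5) [ 0.6307 -0.4428  0.105 ] [318.3 162. ]
(413, 191.5) [ 0.6285 -0.4399  0.115 ] [318.8 159.6]
(413, 193) [ 0.6288 -0.4454  0.095 ] [319.1 164.7]
(413, 193) [ 0.6265 -0.4426  0.105 ] [319.6 162.3]
(413, 193) [ 0.6243 -0.4397  0.115 ] [320.  159.8]
(418, 191) [ 0.6343 -0.4595  0.095 ] [319.  162.6]
(418, 191) [ 0.632  -0.4565  0.105 ] [319.5 160.2]
(418, 191) [ 0.6297 -0.4536  0.115 ] [320.  157.8]
baffle at z
[ 0.6343 -0.3833  0.07  ] [[309.9, 180.1], [317.0, 171.9], [302.2, 188.9], [291.8, 176.5], [328.6, 183.9]]
[ 0.632 -0.381  0.08 ] [[310.3, 177.6], [317.5, 169.5], [302.7, 186.4], [292.1, 174.0], [329.2, 181.4]]
[ 0.6298 -0.3787  0.09  ] [[310.8, 175.1], [318.0, 167.0], [303.2, 183.8], [292.5, 171.5], [329.8, 178.9]]
```

```bash
python3 -m pendant '[[[0.01,-0.3,0],0],[[0.02,-0.6,0],0],[[0.033,-0.8,0],0],[[0.033,-0.915,0],0],[[0.033,-0.915,0],0],[[0.033,-0.915,0],0]]' 0 30 |grep pos
python3 -c "
from h import *
w=snap('wrist');u=proj(w,[.481,-.422,.233]);print(u)
x,y=u.round().astype(int);g=cv2.cvtColor(w['img'],cv2.COLOR_RGB2HSV)[:,:,2]
m=(g<45).astype(np.uint8);k,l,S,C=cv2.connectedComponentsWithStats(m);print(S[l[y,x]],C[l[y,x]])
print(g[y,x-60:x+60:4],g[y-60:y+60:4,x])
print(tool([.481,-.422,.197]))"
```

```text
position: [0.4826, -0.4185, 0.2836]
[276.81671579 237.62317776]
[    0   152   560   268 54664] [292.16522757 336.31395434]
[224 224 224 224 225 225 186  73  70  71  58  34  35  29  28  28  29  22
  24  26  28  33  29  29  28  29  28  31  26  26] [ 45  64  72  70  71  65  36  40  31  22  22  28  23  27  30  28  28  25
  31  37  54  53  56  57  56  54  55  49  63 115]
[ 0.011 -0.027  0.579]
```

```bash
python3 -m pendant '[[[0.011,-0.027,0.1],0],[[0.011,-0.027,0.2],0],[[0.011,-0.027,0.3],0],[[0.011,-0.027,0.4],0],[[0.011,-0.027,0.5],0],[[0.011,-0.027,0.56],0],[[0.011,-0.027,0.56],0]]' |egrep 'pos|wrist'
python3 -m pendant '[[[0,0,0],0],[[0,0,0],0],[[0,0,0],0],[[0,0,0],0],[[0,0,0],0]]' -1 30
```

```text
position: [0.4805, -0.4215, 0.1988]
wrist_force: [-0.7, 0.4, 0.7]
time: 49.65
position: [0.481, -0.4238, 0.201]
tcp_rot: [0.001, 0.012, 1.0, -0.001]
wrist_force: [-0.7, -0.8, 5.3]
finger_gap: 0.0199
finger_force: 30.0
```

```bash
python3 -c "
import numpy as np
t0=np.radians(237.3)
o=[]
for k in range(1,21):
  t=t0-np.radians(18*k);d=.055*np.array([np.cos(t)-np.cos(t0),np.sin(t)-np.sin(t0)])
  o.append('[[%.3f,%.3f,0],0]'%((-d[0]+.024*d[1])/.15,(.024*d[0]+d[1])/.15))
print(','.join(o))"
```

```text
[[0.087,0.074,0],0],[[0.148,0.172,0],0],[[0.175,0.283,0],0],[[0.166,0.398,0],0],[[0.123,0.504,0],0],[[0.048,0.591,0],0],[[-0.049,0.652,0],0],[[-0.161,0.679,0],0],[[-0.275,0.670,0],0],[[-0.381,0.627,0],0],[[-0.469,0.552,0],0],[[-0.529,0.455,0],0],[[-0.556,0.343,0],0],[[-0.548,0.229,0],0],[[-0.504,0.123,0],0],[[-0.430,0.035,0],0],[[-0.332,-0.025,0],0],[[-0.221,-0.052,0],0],[[-0.106,-0.044,0],0],[[-0.000,-0.000,0],0]
```

```bash
python3 -m pendant '[[[0.045,0.035,0],0],[[0.087,0.074,0],0],[[0.12,0.12,0],0],[[0.148,0.172,0],0],[[0.175,0.283,0],0],[[0.166,0.398,0],0],[[0.123,0.504,0],0],[[0.123,0.504,0],0]]'; python3 -c "
from h import *
st()"
```

```text
time: 50.45
position: [0.4636, -0.3452, 0.2009]
tcp_rot: [-0.0, 0.011, 1.0, 0.0]
wrist_force: [-3.2, 3.6, 9.4]
finger_gap: 0.0201
finger_force: 30.4
t 50.45 p [ 0.4636 -0.3452  0.2009] tooly [0.022 1.    0.001] toolx [-1.     0.022  0.   ] gap 0.020114021934872335 ff 30.42548458557576 wf [-3.2  3.6  9.4] j [-0.78  0.33 -0.01  1.24  0.   -0.76]
```

```bash
python3 -m pendant '[[[-0.075,0.087,0],0],[[-0.172,0.148,0],0],[[-0.284,0.175,0],0],[[-0.398,0.166,0],0],[[-0.504,0.123,0],0],[[-0.504,0.123,0],0]]' | egrep 'pos|force'
python3 -m pendant '[[[-0.088,-0.075,0],0],[[-0.148,-0.172,0],0],[[-0.175,-0.284,0],0],[[-0.167,-0.398,0],0],[[-0.123,-0.504,0],0],[[-0.123,-0.504,0],0]]' | egrep 'pos|force'
python3 -m pendant '[[[0.074,-0.088,0],0],[[0.172,-0.148,0],0],[[0.283,-0.175,0],0],[[0.398,-0.167,0],0],[[0.504,-0.123,0],0],[[0.504,-0.123,0],0]]' | egrep 'pos|force'
python3 -c "
from lift import *
s=snap('side','s5.png')
g=s['img'][150:195,285:340]
print(fitring(s,(285,150,336,195),160))
for c in (300,305,310,315,320): print(c,[tuple(int(v) for v in s['img'][r,c]) for r in range(154,176,2)])"
```

```text
position: [0.5418, -0.3323, 0.2009]
wrist_force: [0.6, -3.0, 7.4]
finger_force: 30.4
position: [0.5543, -0.4077, 0.2009]
wrist_force: [-6.3, 2.6, 9.6]
finger_force: 30.7
position: [0.4794, -0.4229, 0.2009]
wrist_force: [-1.1, 0.1, 7.1]
finger_force: 30.5
(array([293.65503883, 170.96578979]), array([45.33053589, 99.22348785]), 80.55455017089844)
300 [(214, 181, 143), (217, 183, 145), (218, 184, 147), (216, 182, 145), (218, 184, 147), (225, 194, 155), (201, 178, 140), (172, 151, 117), (175, 151, 116), (222, 189, 150), (228, 194, 155)]
305 [(218, 186, 149), (214, 180, 143), (219, 185, 148), (223, 189, 151), (226, 193, 155), (223, 197, 157), (153, 132, 103), (171, 149, 115), (215, 183, 144), (229, 194, 157), (229, 195, 156)]
310 [(219, 185, 148), (224, 191, 152), (226, 192, 153), (227, 193, 154), (228, 193, 155), (207, 186, 148), (153, 135, 103), (175, 153, 117), (216, 183, 144), (220, 185, 147), (220, 186, 147)]
315 [(225, 191, 152), (228, 195, 156), (229, 197, 139), (190, 158, 111), (225, 190, 151), (221, 194, 155), (151, 131, 102), (172, 151, 116), (204, 172, 135), (210, 176, 139), (210, 177, 141)]
320 [(150, 137, 128), (143, 129, 119), (148, 133, 116), (173, 144, 94), (187, 156, 102), (161, 145, 121), (189, 168, 132), (146, 126, 96), (151, 132, 103), (128, 117, 107), (123, 114, 107)]
```

```bash
python3 -m pendant '[[[0.087,0.074,0],0],[[0.148,0.172,0],0],[[0.175,0.283,0],0],[[0.166,0.398,0],0],[[0.123,0.504,0],0],[[0.048,0.591,0],0],[[-0.049,0.652,0],0],[[-0.161,0.679,0],0],[[-0.275,0.670,0],0],[[-0.381,0.627,0],0],[[-0.381,0.627,0],0]]' | egrep 'pos|force'
python3 -m pendant '[[[0,0,0],0],[[0,0,0],0]]' 0 | egrep 'pos|wrist'
python3 -m pendant '[[[0,0,-0.2],0],[[0,0,-0.5],0],[[0,0,-0.6],0],[[0,0,-0.6],0]]' | egrep 'pos|wrist'
python3 -c "
from h import *
print(tool([.625,-.33,.30]),tool([.615,-.44,.30]))"
```

```text
position: [0.5423, -0.3326, 0.2009]
wrist_force: [1.0, -2.9, 7.5]
finger_force: 30.7
position: [0.5398, -0.3303, 0.1988]
wrist_force: [0.7, 0.7, -0.8]
position: [0.5408, -0.3311, 0.2924]
wrist_force: [0.3, 0.4, -0.6]
[-0.561  0.021 -0.049] [-0.512 -0.714 -0.047]
```

```bash
python3 -m pendant '[[[-0.3,0.02,-0.05],0],[[-0.56,0.02,-0.05],0],[[-0.56,0.02,-0.05],0],[[-0.56,0.02,-0.05],0]]' | grep pos
python3 -c "
import pickle
from h import *
c=snap('wrist','v1.png');pickle.dump(c,open('v1.pkl','wb'));print([proj(c,p).round(0) for p in([.63,-.443,.105],[.632,-.381,.1])])"
python3 -m pendant '[[[0.02,-0.3,0],0],[[0.06,-0.6,0],0],[[0.06,-0.73,0],0],[[0.06,-0.73,0],0],[[0.06,-0.73,0],0]]' | grep pos
python3 -c "
import pickle
from h import *
c=snap('wrist','v2.png');pickle.dump(c,open('v2.pkl','wb'));print([proj(c,p).round(0) for p in([.63,-.443,.105],[.632,-.381,.1])])
for f in('v1','v2'):
  c=pickle.load(open(f+'.pkl','rb'));x,y=proj(c,[.63,-.443,.105]).astype(int)
  h=cv2.cvtColor(c['img'],cv2.COLOR_RGB2HSV);print(f,x,y)
  m=cv2.inRange(h,(18,130,90),(32,255,255))
  for r in range(y-28,y+29,2): print(''.join('#' if m[r,q] else ('o' if h[r,q,2]>180 else ('.' if h[r,q,2]>90 else ' ')) for q in range(max(0,x-50),x+50)))
"
```

```text
position: [0.6241, -0.329, 0.2933]
[array([167., 200.]), array([230., 199.])]
position: [0.6112, -0.4393, 0.2975]
[array([280., 208.]), array([342., 207.])]
v1 166 199
oooooooooooooooooooooooooooooooooooooooooooooooo..          ..ooo.....ooooo.      ...               
ooooooooooooooooooooooooooooooooooooooooooooooooo.         ..ooo..  ..ooo..      ..                 
ooooooooooooooooooooooooooooooooooooooooooooooooo..        .ooooo.....oo.       ..                  
ooooooooooooooooooooooooooooooooooooooooooooooooo..       ..ooooooooooo.       .                    
ooooooooooooooooooooooooooooooooooooooooooooooooo..       .ooooooooooo.      ..                     
ooooooooooooooooooooooooooooooooooooooooooooooooo..      ..ooooooooooo.      ..                     
oooooooooooooooooooooooooooooooooooooooooooooo....       .ooooooooooo.                              
oooooooooooooooooooooooooooooooooooooooooo....          ..oooooooooo..     ..                       
ooooooooooooooooooooooooooo................             ..oooooooooo.     ...                       
ooooooooooooooooooooooo
[... 4236 characters left out ...]
oooooooooooooooooo.ooo....#####...                   ..oooooooooo..     .                     
ooooooooooooooooooooooo.........#####..                    ..oooooooooo..                           
ooooooooooooooooooooooo.........#####..                     ..oooooooooo..                          
ooooooooooooooooooooooo.........#####.                       ..oooooooooo..      ..                 
ooooooooooooooooooooooo...oo...................................ooooooo..oo...    ...................
oooooooooooooooooooooooo.......ooooooooooooooooooooooooooooooooooooo......oo..     .....oooooooooooo
oooooooooooooooooooooooooooooooooooooooooooooooooooooooooooooooooooo.....oooo..      .....oooooooooo
```

```bash
python3 -c "
import pickle
from h import *
a=pickle.load(open('v1.pkl','rb'));b=pickle.load(open('v2.pkl','rb'))
def edge(c,r,x0,x1,mode):
  h=cv2.cvtColor(c['img'],cv2.COLOR_RGB2HSV).astype(int)
  s=h[r-1:r+2,x0:x1].mean(0); return np.c_[np.arange(x0,x1),s].round(0).astype(int).tolist()
print(edge(a,200,166,180,0));print(edge(b,208,278,294,0))
for d in (0,1):
  print('tip',two(a,(170.5+d,200),b,(284+d*0,208)),'rim',two(a,(172.5+d,200),b,(286+d*0,207.5)))
print('tip by clamp corner', two(a,(116+33.5,197),b,(229+34.5,204)))
"
```

```text
[[166, 20, 182, 227], [167, 20, 182, 226], [168, 20, 184, 217], [169, 19, 180, 183], [170, 19, 159, 132], [171, 18, 116, 109], [172, 18, 113, 147], [173, 19, 123, 197], [174, 19, 123, 221], [175, 20, 124, 225], [176, 20, 123, 226], [177, 20, 122, 226], [178, 20, 124, 226], [179, 20, 122, 225]]
[[278, 21, 177, 232], [279, 21, 178, 231], [280, 21, 179, 231], [281, 21, 178, 229], [282, 20, 176, 214], [283, 19, 157, 158], [284, 18, 106, 103], [285, 17, 93, 104], [286, 19, 119, 158], [287, 19, 127, 208], [288, 20, 121, 227], [289, 20, 122, 230], [290, 20, 122, 229], [291, 20, 124, 222], [292, 19, 126, 206], [293, 19, 126, 186]]
tip (array([ 0.62996825, -0.43894476,  0.10560411]), np.float64(7.027379397575282e-05)) rim (array([ 0.62981869, -0.43698028,  0.10538664]), np.float64(0.0005631820946579476))
tip (array([ 0.63073428, -0.43895893,  0.10261028]), np.float64(1.357313869792146e-05)) rim (array([ 0.63058379, -0.43697733,  0.10238917]), np.float64(0.00048368584840845067))
tip by clamp corner (array([ 0.62562757, -0.45904064,  0.10670344]), np.float64(0.0011222414718863529))
```

The mask prints show the pointer bar's right end at v1 (169.3,200) / v2 (282.9,208) and the rim's left edge at v1 (172.4,200) / v2 (286.2,207.5). The disparities are almost equal, so the rim is already close to the pointer height. I take one more view from the other side to settle the tip's thickness.

```bash
python3 -m pendant '[[[0.2,-0.3,0],0],[[0.33,-0.5,0],0],[[0.33,-0.5,0],0],[[0.33,-0.5,0],0]]' | grep pos
python3 -c "
import pickle
from h import *
c=snap('wrist','v3.png');a=pickle.load(open('v1.pkl','rb'));b=pickle.load(open('v2.pkl','rb'))
x,y=proj(c,[.630,-.439,.105]).astype(int);h=cv2.cvtColor(c['img'],cv2.COLOR_RGB2HSV);print(x,y,[proj(c,[.630,-.439,z]).round(1).tolist() for z in(.1,.105,.11)])
m=cv2.inRange(h,(18,130,90),(32,255,255))
for r in range(y-12,y+13,2): print(r,''.join('#' if m[r,q] else ('o' if h[r,q,2]>180 else ('.' if h[r,q,2]>90 else ' ')) for q in range(max(0,x-50),x+40)))
print(list(enumerate(h[y-1:y+2,x-8:x+14,2].mean(0).astype(int),x-8)))
print('base12 tip',two(a,(169.3,200),b,(282.85,208)),'rim',two(a,(172.4,200),b,(286.15,207.5)))
pickle.dump(c,open('v3.pkl','wb'))
"
```

```text
position: [0.5607, -0.5122, 0.2981]
355 252 [[354.6, 251.2], [355.5, 253.0], [356.4, 254.9]]
240 ooooooooo.                                            ...oooooooooo..                     
242 ooooooooo.             ############                   ..oooooooooo..                      
244 ooooooooo.            ###############                ...oooooooooo.                       
246 ooooooooo.           ################                ..oooooooooo..                       
248 oooooooo..           ################                ..oooooooooo.                        
250 oooooooo..           ######..  ..#################. ..oooooooooo..                        
252 oooooooo..           .#####.     .#################...oooooooooo..                        
254 oooooooo..           ######.     ..################...oooooooooo.                         
256 oooooooo..           ######.      .#.#############. ..oooooooooo.                         
258 oooooooo..          .######.                        ..oooooooooo.                         
260 oooooooo..          .######.                        .
[... 194 characters left out ...]
ooooooo..                        
[(347, np.int64(211)), (348, np.int64(213)), (349, np.int64(212)), (350, np.int64(212)), (351, np.int64(213)), (352, np.int64(211)), (353, np.int64(207)), (354, np.int64(183)), (355, np.int64(132)), (356, np.int64(94)), (357, np.int64(112)), (358, np.int64(158)), (359, np.int64(206)), (360, np.int64(225)), (361, np.int64(230)), (362, np.int64(229)), (363, np.int64(230)), (364, np.int64(229)), (365, np.int64(229)), (366, np.int64(229)), (367, np.int64(224)), (368, np.int64(205))]
base12 tip (array([ 0.62989516, -0.44008063,  0.10577614]), np.float64(7.454829639335537e-05)) rim (array([ 0.62963391, -0.43683292,  0.10612536]), np.float64(0.0005828349280155273))
```

The third view agrees: the gap between tip and rim is 3.1, 3.3 and 3.4 px across the three views, which means the heights match to within about 1 mm. One last check that the drawer is still shut, then I hand in.

```bash
python3 -m pendant '[[[0,0,-0.2],0],[[0,0,-0.3],0],[[0,0,-0.3],0],[[0,0,-0.3],0],[[0,0,-0.3],0]]' | egrep 'pos|wrist'
python3 -c "
from h import *
t=snap('top')['img'];s=snap('side')['img']
t0=cv2.imread('pics/top0.png')[:,:,::-1];s0=cv2.imread('pics/side0.png')[:,:,::-1]
for a,b,w in((t0,t,(115,180,185,222)),(s0,s,(145,270,220,350)),(t0,t,(245,180,350,245)),(t0,t,(265,130,310,175))):
  f=lambda i:cv2.cvtColor(np.ascontiguousarray(i[w[1]:w[3],w[0]:w[2]]),cv2.COLOR_RGB2GRAY).astype(np.float32)
  print(cv2.phaseCorrelate(f(a),f(b)),abs(f(a)-f(b)).mean())"
```

```text
position: [0.5595, -0.5092, 0.3399]
wrist_force: [-0.7, -0.1, 0.3]
((0.06515437986895023, 0.4608573357583978), 0.954795084764928) 1.594898
((0.5051910130217365, -0.0012081262413303762), 0.9969073171615601) 3.3246667
((0.005016391102877549, -0.0931793595125825), 0.592450150737056) 7.3512087
((0.4981568050797769, 0.4329076325816672), 0.8790981137311017) 1.7619753
```

```bash
python3 -c "
from bench import *
print(job_done())"
```

```text
the job is handed in; nothing more can be done
None
```

Job handed in, with no verdict returned: all four formers present (two long, two short) were placed upright in their rows, the drawer is shut to about 1 mm, and the baffle edge measures within about 1 mm of the pointer's height.

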